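# Refit the upper hinge pin of an extractor's sloping door

### The arm

A 6-joint arm with a two-finger parallel gripper is mounted at the origin on the work surface. World frame = base frame: x ahead of the robot, y to its left, z up, the work surface at z = 0. Lengths are in m, angles in degrees, forces in N, time in s.
With the tool pointing down it reaches from about 0.35 to 0.875 m from the base axis. Payload 4.2 kg.
Tool frame: the origin (TCP) lies at the very end of the fingers, on their centre line; the grasp point (between the pads) lies 19 mm behind it; z points along the fingers, y is the line along which they close (so a half turn about z gives the same grasp; the last joint's range is limited). The gripper opens to 87 mm and grips with 3 to 60 N. Pads are 19 mm wide; open, the fingers measure 117 mm over their backs; the gripper's body (75 mm by 190 mm) begins 51 mm behind the grasp point.
Start: joints at [88.728, 22.042, 0.453, 0, -68.411, -14.817], TCP at [0.173, 0.601, 0.19] pointing down, gripper open.
Joint ranges: [-179.83, 179.83], [-69.29, 118.12], [-61.27, 80.66], [-181.25, 117.63], [-171.15, -9.14], [-177.46, 177.46]. Speed limits (degrees/s): [159.86, 159.86, 180, 180, 180, 180].

### API

Orientations are given as a 3x3 rotation matrix whose columns are the frame's x, y, z axes.
In Python, from station import monitor, cams, ticket gives the robot as it stands.
- The arm moves only by the tool drive_tool, never from a script. Its argument "moves" is a list of rows, each an object with "delta_pos": the shift along the tool's x, y, z in mm, a list of three; "turn": the turn about the tool's z in rad; "claw": the opening, from 0 (shut) to 1 (fully open). A call has 1 to 12 rows; each row shifts and turns the commanded pose from where the row before left it, along the tool's axes as they then stand; what a row does not reach is not made up. A row lasts 1/8 s, in which the tool goes at most 62.5 mm and 10.7 degrees, less where a joint would pass 70% of its speed; a pose out of reach is approached as far as the arm can. A call is refused whole if a number of a shift passes 62.5 or a number of a turn 0.188, either way. A call with a gripper value outside its range is refused whole. The fingers move at their own pace and stop on an object; the grip force is fixed at half the most. Time passes only in rows, so rows that do not move let the fingers close. It gives the time, the measured TCP pose, the force, the opening and the grip force at its end, in the units of the state.
- monitor.sense(): the state, without advancing time (a new reading comes with each control period).
- cams.capture(name): name is "scene" or "top" or "wrist"; returns a dict with "color" (420x560x3 uint8, red, green, blue), "range_z" (420x560 float32, m along the optical axis (not along the pixel's ray), 0 where there is no reading), "vertical_fov" (degrees; the focal length in pixels is half the picture's height over the tangent of half this angle, whatever the lens; pixels are square), "cx", "cy" (the principal point, pixels), "extrinsics" (4x4, takes a point from camera to world coordinates). Camera axes: x right, y down, z forward; pixel columns grow to the right and rows downward; lengths in m; the calibration is good to about 2 mm. The wrist camera is an equidistant fisheye: a pixel r from the principal point sees the ray r / f radians off the axis. A picture is of the moment at which its call begins.
- ticket.finish_job(): hands the job in; it is judged then, once.
The state is a dict: "time_s": time; "joints": joint angles; "joint_velocities": joint speeds; "effort": joint torques, N m; "tcp_pos": TCP position; "ee_rot": TCP orientation; "wrist_force": force on the tool from outside, world axes, zero at the start; "moment": the same for the moment, N m; "gripper_width": opening from 0.0 (shut) to 1.0 (fully open); "gripper_force": force on a finger pad.
Only numpy, scipy, OpenCV 4.12 (cv2) and the standard library are available. Lean on these libraries where they do the work, as an engineer would, in place of code of your own. Each camera call takes 0.05 s, during which the arm holds its last target. There are 200 camera calls.

### The job

The clear door on the sloping front of the extractor hangs on its lower hinge only and has sagged sideways. Push the door across, towards its hinge side, until its upper lug is back in line in the hinge fork, then take the headed hinge pin from the tube block and push it down through fork and lug until its head sits fully home on the fork, firmly but without straining the hinge. Leave the microtubes, bottle and tip box where they are.

Things in the scene. Friction and masses are not known exactly. Their poses are not given: they have to be found in the camera images.
- extractor: White bench cabinet, 240 mm wide, 300 mm deep, 230 mm high, fixed; origin: centre of underside. Its front (own -x side) leans back 32 degrees from 30 mm above the bench to the top and carries a clear door in an aluminium frame, hinged at the right as one faces it (own -y). The level top starts about 20 mm behind fork_mouth; a display pod stands 24 mm above its rear left part.
- fork_mouth (a point): Upper hinge: centre of the hole's mouth on the upper face of the steel fork, top right of the front, 233 mm above the bench. z: hinge axis, up the slope, leaning back 32 degrees from vertical; the pin goes in along -z. x: square into the cabinet front (18 mm away). y: level, from hinge towards the door's free edge.
- fork: The same fork, same origin and axes as fork_mouth: two ears, each 30 mm (x) by 28 mm (y), 10 mm thick, at z = 0 to -10 mm and z = -28 to -38 mm, with 11.2 mm holes on the z axis. The door's lug belongs between them. A spring ball in the lower ear (black plunger at the front) grips the shank over the last 14 mm: 5 to 20 N of push along the axis takes the pin home; it does not fall home by itself.
- lug_hole (a point): Centre of the hole (11.2 mm) on the upper face of the door's steel lug, 24 (x) by 28 (y) by 14 mm thick. In line with the fork it is at x = 0, y = 0, z = -12 mm in the axes of fork_mouth; as the door sags it moves towards +y. Axes as fork_mouth's, turned with the door.
- door (a joint): Sag (rad) of the door, turning in its own plane about the lower hinge, 183 mm down the slope from fork_mouth. 0: lug in line; positive: top leans away from the hinge; 0.01 moves the lug 1.7 mm. Starts 0.045 to 0.085; stop at -0.009, 1.5 mm past the line, from where the pin's nose, pushed firmly, draws the lug into line. 4 to 10 N at the handle moves it; it stays where left and does not swing open.
- door_handle (a point): Middle of the door's handle: steel bar 80 mm long, about 10 mm thick, parallel to the hinge axis (z), 35 mm in front of the door near its free edge. Axes as lug_hole's; pushing the bar along -y takes the door towards the hinge side. The door's frame ends 10 mm beyond the bar (+y).
- pin_mid (a point): Plain steel hinge pin, 45 g, 56 mm long: knurled round head 20 mm wide, 12 mm high; shank 10 mm wide, 44 mm long, its last 6 mm tapered to an 8 mm nose. Point: on its axis, 28 mm above the nose, 16 mm under the head's underside; z from nose to head. Stands head up in the block, the underside of the head 20 mm above it. Home, this point lies at z = -16 mm in the axes of fork_mouth.
- block: Aluminium tube block, fixed, 132 mm (x) by 60 mm (y) by 40 mm high; origin: centre of underside. Six round holes, 12 mm wide and 24 mm deep, at x = -42, 0, 42 and y = -14, 14 mm. The pin and two microtubes stand in the three holes at y = -14 mm, in any order; the other holes are empty.
- tube_a_mid (a point): A capped white microtube, cap 13 mm wide, 44 mm long, standing in the block; point at its centre. Its top is 60 mm above the bench. Leave it.
- tube_b_mid (a point): The other microtube, alike. Leave it.
- bottle_mid (a point): Amber glass bottle, 68 mm in diameter, 130 mm high, standing on the bench; point half-way up. Leave it.
- tip_box_mid (a point): Box of pipette tips, black with a yellow lid, 90 by 125 mm, 69 mm high, on the bench; point half-way up. Leave it.

How it is judged (in metres and radians):
On the way, in this order (a step that is already met when the one before it is completed fails the run):
1. the door is pushed across until its lug is in line in the fork (value of joint door below 0.02 rad), for 0.2 s.
2. the pin has been pushed through fork and lug until its head is home (z of pin_mid in the frame of fork_mouth between -0.02 and -0.014 m and x of pin_mid in the frame of fork_mouth between -0.0025 and 0.0025 m and y of pin_mid in the frame of fork_mouth between -0.0025 and 0.0025 m and angle between the z axis of pin_mid and the z axis of fork_mouth, either way round below 0.08 rad), for 0.2 s.
At the end, for the whole second after the job is handed in: The pin is through fork and lug, head up, in line with the hinge axis within 0.08 rad and 2.5 mm, its head's underside within 2 mm of the fork's upper face, at rest; the door's lug is in line (sag below 0.020 rad) (all of step 2 and value of joint door below 0.02 rad and linear speed of pin below 0.02 m/s); the robot touches nothing.
It fails at once if a microtube knocked away from its place (distance of tube_a_mid from where it was at the start of the episode above 0.02 m).
It fails at once if a microtube knocked away from its place (distance of tube_b_mid from where it was at the start of the episode above 0.02 m).
It fails at once if the amber bottle knocked away from its place (distance of bottle_mid from where it was at the start of the episode above 0.02 m).
It fails at once if the tip box knocked away from its place (distance of tip_box_mid from where it was at the start of the episode above 0.02 m).
It fails at once if the pin forced against the fork with over 50 N (contact force between pin and fork above 50 N).
It also fails if it takes over 72 s, if anything falls off the work surface, if the arm or the gripper's body presses on something with over 40 N, if the wrist force passes 120 N, or if a joint passes its speed limit or range.

## Working session

There is one attempt and no reset: what is moved stays moved. The work goes in short steps, Python scripts to look and compute and a tool call to move; the robot and the scene stay as the last step left them, time stands still between calls to the robot, and variables do not carry over. Pictures are saved under pics/ and viewed, at most 10 in all, crops included, and the job is handed in when it is done.

Besides the shell and the picture viewer there is one more tool, called after ">>>" in YAML: its name, and indented under it one key for each argument. drive_tool: Moves the arm, as the interface text tells. Its arguments: {"type":"object","properties":{"moves":{"type":"array","items":{"type":"object","properties":{"delta_pos":{"type":"array","items":{"type":"number"}},"turn":{"type":"number"},"claw":{"type":"number"}}}}},"required":["moves"]}

```bash
ls; mkdir -p pics; cat > h.py <<'E'
import numpy as np, cv2
from station import monitor, cams, ticket
def cap(n):
    c=cams.capture(n); c['f']=c['color'].shape[0]/2/np.tan(np.radians(c['vertical_fov']/2)); return c
def cloud(c):
    h,w=c['range_z'].shape; u,v=np.meshgrid(np.arange(w),np.arange(h)); z=c['range_z']
    P=np.stack([(u-c['cx'])/c['f']*z,(v-c['cy'])/c['f']*z,z,np.ones_like(z)],-1)
    P=P@np.array(c['extrinsics']).T; P=P[...,:3]; P[z==0]=np.nan; return P
def save(n,im,s=1):
    cv2.imwrite('pics/'+n,cv2.resize(im[...,::-1],None,fx=s,fy=s,interpolation=cv2.INTER_CUBIC))
E
python3 - <<'E'
from h import *
import pickle
for n in ['scene','top']:
    c=cap(n); pickle.dump(c,open(n+'.pkl','wb')); save(n+'0.png',c['color'],1.4); print(n,c['f'],c['extrinsics'])
s=monitor.sense(); print(s)
E
```

```text
pics
scene 506.4961022169224 [[ 0.85816841  0.3162267  -0.40441025  0.99226819]
 [ 0.51332665 -0.53860484  0.66813215 -0.70951768]
 [-0.00653609 -0.78096446 -0.62454126  0.80953601]
 [ 0.          0.          0.          1.        ]]
top 512.5630351907167 [[-0.15397641 -0.96719794  0.20203814  0.37902823]
 [-0.98807214  0.15027358 -0.03363475  0.01552288]
 [ 0.00217047 -0.20480721 -0.97879993  1.2305013 ]
 [ 0.          0.          0.          1.        ]]
{'time_s': 0.1, 'joints': array([ 8.87300472e+01,  2.20860151e+01,  3.88601589e-01, -2.55268091e-02,
       -6.84123018e+01, -1.48145538e+01]), 'joint_velocities': array([ 0.03449329, -0.11264934,  0.16195749,  0.12392703,  0.0454074 ,
        0.08521369]), 'effort': array([ 3.37379447e-05, -3.91688955e+01,  1.87936682e+01,  4.23186600e+00,
        1.34955530e-02, -7.23396579e-05]), 'tcp_pos': array([0.17299905, 0.59995505, 0.18947889]), 'ee_rot': array([[ 9.60808591e-01, -2.77212272e-01, -4.56612926e-04],
       [-2.77212634e-01, -9.60806706e-01, -1.90520652e-03],
       [ 8.94298673e-05,  1.95711766e-03, -9.99998081e-01]]), 'wrist_force': array([-0.57806431,  0.03149977, -0.09311148]), 'moment': array([-0.00630426,  0.01013171,  0.00423961]), 'gripper_force': 0.0, 'gripper_width': 0.9981818661735361}
```

View pics/scene0.png

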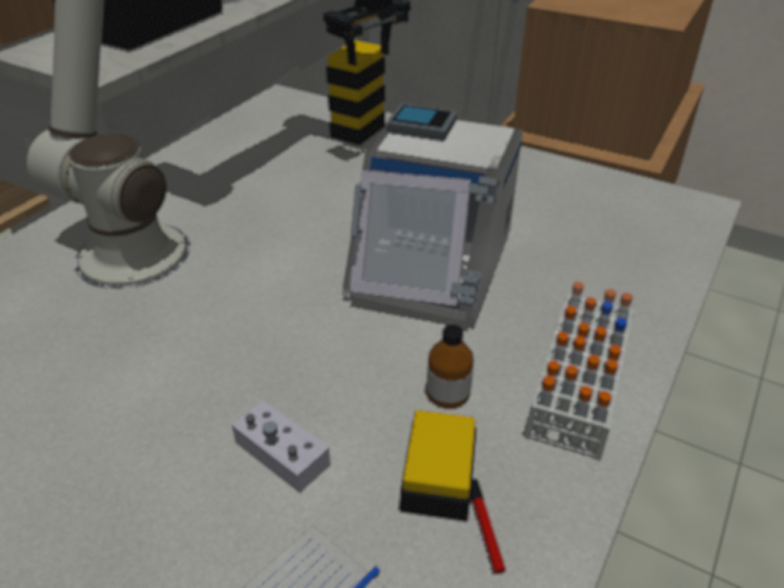

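View pics/top0.png

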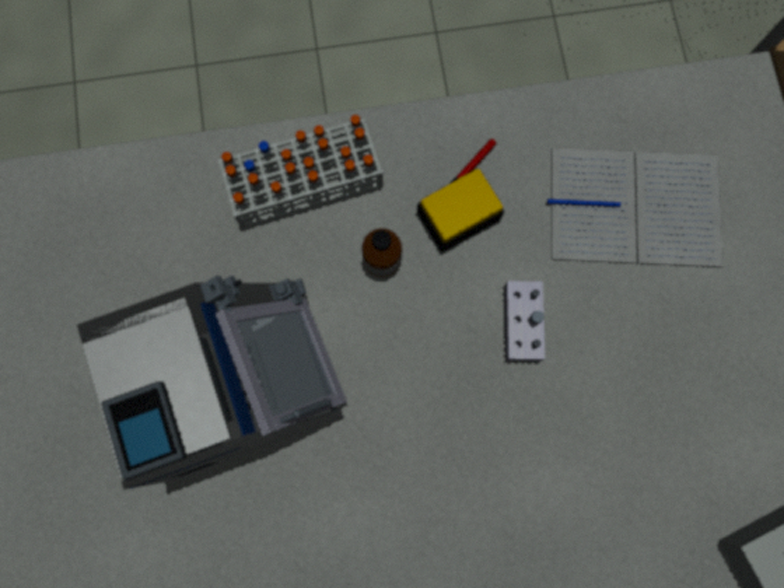

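The scene view shows the fork near (485,185), the lower hinge at (467,290) and the block at (280,445). In the top view the pin head is at (537,318) in the block's middle hole and the fork is at (215,290). The tubes are at (534,293) and (536,344).

```bash
python3 - <<'E'
from h import *
import pickle
for n in ['scene','top']:
    c=pickle.load(open(n+'.pkl','rb')); P=cloud(c); Z=P[...,2]; im=c['color'].astype(int)
    # block top
    for (lo,hi,nm) in [(.036,.044,'blocktop'),(.226,.236,'cabtop')]:
        m=(Z>lo)&(Z<hi)
        if nm=='blocktop': m&=(P[...,0]<.62)&(P[...,1]<0) 
        k,l,st,ce=cv2.connectedComponentsWithStats(m.astype(np.uint8))
        i=1+np.argmax(st[1:,4]); q=P[l==i]; r=cv2.minAreaRect((q[:,:2]*1000).astype(np.float32)); print(n,nm,len(q),np.round(np.median(q[:,2]),4),np.round(r[0],1),np.round(r[1],1),round(r[2],2)); print(np.round(cv2.boxPoints(r),1).tolist())
    m=(P[...,1]<0)&(Z>.05)&(Z<.08)&(abs(P[...,0]-.45)<.15)
    k,l,st,ce=cv2.connectedComponentsWithStats(m.astype(np.uint8))
    for i in range(1,k):
        q=P[l==i]; print('  blob',st[i,4],ce[i].round(1),np.round(q.mean(0),4),q[:,2].max().round(4))
    # amber, yellow
    hsv=cv2.cvtColor(c['color'],cv2.COLOR_RGB2HSV)
    for nm,lo,hi in [('yellow',(22,180,120),(32,255,255)),('amber',(5,150,30),(20,255,140))]:
        m=cv2.inRange(hsv,lo,hi)>0; m&=(P[...,1]>-.4)&(P[...,1]<.1)
        q=P[m]; print(nm,len(q),np.round(np.nanpercentile(q,[2,50,98],axis=0),3).tolist())
    save(n+'_f.png',c['color'][80:230,220:380] if n=='scene' else c['color'][180:350,40:260],3.5)
E
```

```text
scene blocktop 1427 0.039 [ 541.3 -240.9] [ 62.2 135.8] 80.68
[[469.29998779296875, -260.6000061035156], [603.2999877929688, -282.6000061035156], [613.4000244140625, -221.1999969482422], [479.3999938964844, -199.1999969482422]]
scene cabtop 2353 0.2289 [505.2 315.5] [241.4 184.1] 11.35
[[368.70001220703125, 382.0], [405.0, 201.5], [641.7000122070312, 249.10000610351562], [605.5, 429.5]]
  blob 49 [177.8 299.4] [ 0.4993 -0.2488  0.0567] 0.0614
  blob 120 [192.  306.9] [ 0.5411 -0.2564  0.068 ] 0.0738
  blob 49 [208.  321.8] [ 0.5819 -0.2629  0.0574] 0.0623
yellow 2295 [[0.706, -0.225, 0.065], [0.754, -0.171, 0.068], [0.801, -0.111, 0.071]]
amber 963 [[0.673, -0.052, 0.013], [0.711, -0.031, 0.097], [0.913, 0.08, 0.111]]
top blocktop 1127 0.0402 [ 543.9 -240.3] [ 61.1 132.4] 80.4
[[473.6000061035156, -259.29998779296875], [604.0999755859375, -281.3999938964844], [614.2999877929688, -221.1999969482422], [483.70001220703125, -199.10000610351562]]
top cabtop 7027 0.2305 [518.7 300.6] [225.6 216. ] 11.37
[[386.79998779296875, 384.29998779296875], [429.3999938964844, 172.5], [650.5999755859375, 217.0], [608.0, 428.79998779296875]]
  blob 28 [382.5 208.8] [ 0.5817 -0.2606  0.0595] 0.0635
  blob 68 [383.8 225.8] [ 0.5401 -0.253   0.071 ] 0.076
  blob 30 [383.4 244.4] [ 0.4993 -0.2461  0.0602] 0.0654
yellow 1497 [[0.706, -0.22, 0.065], [0.751, -0.164, 0.069], [0.797, -0.108, 0.074]]
amber 857 [[0.664, -0.18, 0.016], [0.824, -0.002, 0.103], [0.912, 0.089, 0.112]]
```

View pics/scene_f.png

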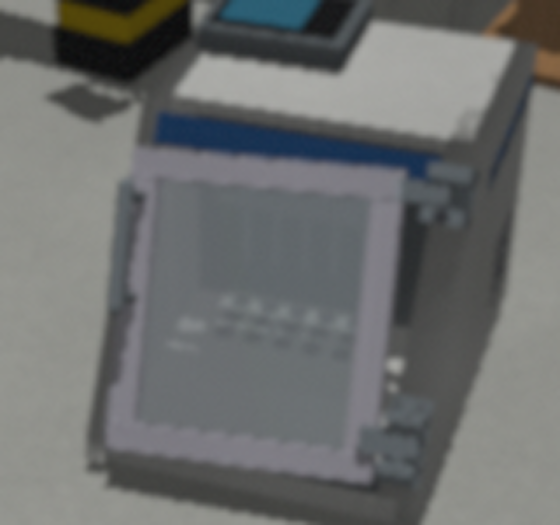

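View pics/top_f.png

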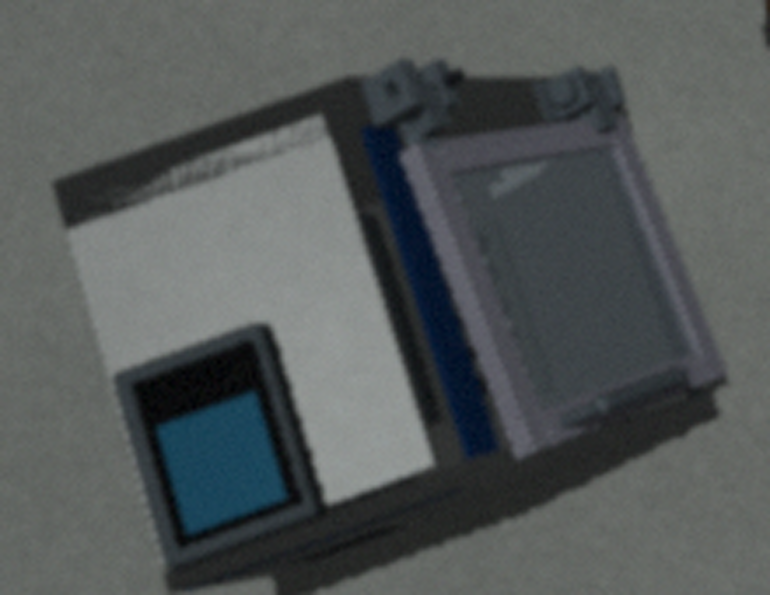

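The fork's hole shows in the top view at crop (395,88), i.e. pixel (152.9,205.1). The handle runs from crop (565,415) to (690,380) there, and from (125,185) to (115,305) in the scene crop.

```bash
python3 - <<'E'
from h import *
import pickle
def ray(c,u,v):
    E=np.array(c['extrinsics']); d=E[:3,:3]@np.array([(u-c['cx'])/c['f'],(v-c['cy'])/c['f'],1]); return E[:3,3],d
def onz(c,u,v,z):
    o,d=ray(c,u,v); return o+d*(z-o[2])/d[2]
C={n:pickle.load(open(n+'.pkl','rb')) for n in ['scene','top']}
rng=np.random.default_rng(0)
for n,c in C.items():
    P=cloud(c); q=P.reshape(-1,3); q=q[(q[:,0]>.35)&(q[:,0]<.75)&(q[:,1]>0.0)&(q[:,1]<.3)&(q[:,2]>.05)&(q[:,2]<.225)]
    best=None
    for _ in range(800):
        a,b,d=q[rng.choice(len(q),3,False)]; m=np.cross(b-a,d-a); L=np.linalg.norm(m)
        if L<1e-4: continue
        m/=L
        if abs(abs(m[2])-np.sin(np.radians(32)))>.06: continue
        i=abs((q-a)@m)<.003
        if best is None or i.sum()>best.sum(): best=i
    r=q[best]; c0=r.mean(0); m=np.linalg.svd(r-c0)[2][2]; m*=np.sign(m[2]); print(n,best.sum(),c0.round(4),m.round(4),'tilt',np.degrees(np.arcsin(m[2])),'yaw(own+x az)',np.degrees(np.arctan2(-m[1],-m[0])))
    print(' cab top edges:')
    t=(abs(P[...,2]-.230)<.004)&(P[...,1]>.1); k,l,st,ce=cv2.connectedComponentsWithStats(t.astype(np.uint8)); i=1+np.argmax(st[1:,4])
    t=P[l==i]; az=np.radians(101.4); ux=np.array([np.cos(az),np.sin(az)]); uy=np.array([-ux[1],ux[0]])
    a=t[:,:2]@ux; b=t[:,:2]@uy
    # front edge: per b-bin min a ; side edges: per a-bin min/max b
    fe=[(bb,np.min(a[abs(b-bb)<.004])) for bb in np.arange(b.min()+.03,b.max()-.03,.008)]
    se=[(aa,np.min(b[abs(a-aa)<.004]),np.max(b[abs(a-aa)<.004])) for aa in np.arange(a.min()+.03,a.max()-.03,.008)]
    fe=np.array(fe);se=np.array(se)
    print('  front slope deg',np.degrees(np.polyfit(fe[:,0],fe[:,1],1)[0]).round(2),np.median(fe[:,1]).round(4),'right',np.degrees(np.polyfit(se[:,0],se[:,1],1)[0]).round(2),np.median(se[:,1]).round(4),'left',np.median(se[:,2]).round(4))
c=C['top']; hole=onz(c,152.9,205.1,.233); print('hole',hole)
g=cv2.cvtColor(c['color'],cv2.COLOR_RGB2GRAY); print(g[195:216,142:176])
D=cloud(c)[...,2]; print((D[195:216,142:176]*1000).astype(int))
E
```

```text
scene 4090 [0.5305 0.157  0.1333] [ 0.1503 -0.8407  0.5202] tilt 31.347468277670995 yaw(own+x az) 100.13297295329343
 cab top edges:
  front slope deg 1.82 0.1417 right 0.27 -0.6771 left -0.4385
top 3797 [0.5275 0.161  0.1423] [ 0.1642 -0.8393  0.5183] tilt 31.221269951594948 yaw(own+x az) 101.06954249919052
 cab top edges:
  front slope deg 14.7 0.1219 right -0.13 -0.68 left -0.5138
hole [0.62921194 0.23044489 0.233     ]
[[102 106 105 104 103 103 104 104 104 102 101 105 100  98 101  99 101 101
   98  99  98 102 103 100 103 103 103 106 106 105 103 101 102 101]
 [104 106 105 104 105 102 103 105 105 101 101  98  89  87  90  94  98 100
   99 103 103  95  92  92  93  95 100 103 105 105 103 100 102 104]
 [103 105 106 102 104 101 102 102 103  98  93  83  72  69  72  74  90  98
   97  96  93  84  80  70  71  85  98 102 102 104 101 101 103 103]
 [105 105 105  99 104 104 103 100  92  85  80  73  62  59  59  60  78  95
   93  86  80  70  63  55  57  68  87  94  98  96 101 100 102 102]
 [103 103 104 104 103  98  95  90  81  73  69  67  62  57  54  55  64  76
   76  72  66  67  63  53  53  58  
[... 17169 characters left out ...]
     227                  221
                   222                  223                  221
                   221                  217                  210
                   214                  216                  217
                   223                  221                  223
                   219                  225                  226
                   226                  231                  226
                   226                  220                  219
                   161                  157                  154
                   152                  144                  147
                   147]]<stdin>:31: RuntimeWarning: invalid value encountered in cast
```

```bash
cat >> h.py <<'E'
def ray(c,u,v):
    E=np.array(c['extrinsics']); d=E[:3,:3]@np.array([(u-c['cx'])/c['f'],(v-c['cy'])/c['f'],1]); return E[:3,3],d
def onz(c,u,v,z):
    o,d=ray(c,u,v); return o+d*(z-o[2])/d[2]
def tri(c1,p1,c2,p2):
    a,d=ray(c1,*p1); b,e=ray(c2,*p2); t=np.linalg.lstsq(np.stack([d,-e],1),b-a,rcond=None)[0]
    x,y=a+d*t[0],b+e*t[1]; return (x+y)/2,np.linalg.norm(x-y)
AZ=np.radians(101.3); T=np.radians(32)
B=np.array([np.cos(AZ),np.sin(AZ),0]); U=np.array([0,0,1.])
YF=np.array([-np.sin(AZ),np.cos(AZ),0]); ZF=U*np.cos(T)+B*np.sin(T); XF=B*np.cos(T)-U*np.sin(T)
RF=np.stack([XF,YF,ZF],1)
E
python3 - <<'E'
from h import *
import pickle
C={n:pickle.load(open(n+'.pkl','rb')) for n in ['scene','top']}
t=C['top'];s=C['scene']
F=onz(t,151.8,205,.233); print('hole',F.round(4), 'ext y', (F[:2]@YF[:2]).round(4),'a',(F[:2]@B[:2]).round(4))
for p,q in [((201.4,298.6),(255.7,132.9)),((237.1,288.6),(252.9,167.1))]:
    x,e=tri(t,p,s,q); print(x.round(4),e.round(4),'in fork',((x-F)@RF).round(4))
P=cloud(t); q=P[285:302,195:242].reshape(-1,3); L=(q-F)@RF
for n,c,(a,b,d,e) in [('top',t,(280,305,190,245)),('scene',s,(120,180,240,275))]:
    q=cloud(c)[a:b,d:e].reshape(-1,3); L=(q-F)@RF; m=(L[:,0]<-.02)&(L[:,0]>-.07)&(L[:,1]>.1)&(L[:,2]>-.2)
    print(n,m.sum(),np.nanpercentile(L[m],[3,25,50,75,97],axis=0).round(4).tolist())
    L=L[m]; print(np.polyfit(L[:,2],L[:,1],1))
c=cap('wrist'); save('w0.png',c['color'],1.4); print(c['f'],c['cx'],c['cy'],np.array(c['extrinsics']).round(4).tolist())
E
```

```text
hole [0.6298 0.2326 0.233 ] ext y -0.6631 a 0.1047
[0.4299 0.1592 0.1982] 0.0111 in fork [-0.0094  0.2104 -0.0469]
[0.4493 0.0963 0.1431] 0.0077 in fork [-0.0357  0.2037 -0.1283]
top 159 [[-0.0409, 0.1973, -0.1252], [-0.0389, 0.2016, -0.1033], [-0.0378, 0.2044, -0.0771], [-0.0362, 0.2072, -0.0539], [-0.0245, 0.2106, -0.0435]]
[0.07847391 0.21047456]
scene 186 [[-0.0416, 0.1984, -0.129], [-0.0383, 0.2018, -0.1106], [-0.0368, 0.2046, -0.0893], [-0.035, 0.2075, -0.0668], [-0.0302, 0.2119, -0.0471]]
[0.08081555 0.21191083]
325.19226210127806 279.2117567972168 204.85849319317606 [[-0.2756, -0.9199, -0.2789, 0.249], [-0.9613, 0.2643, 0.0781, 0.5787], [0.0018, 0.2897, -0.9571, 0.385], [0.0, 0.0, 0.0, 1.0]]
```

View pics/w0.png

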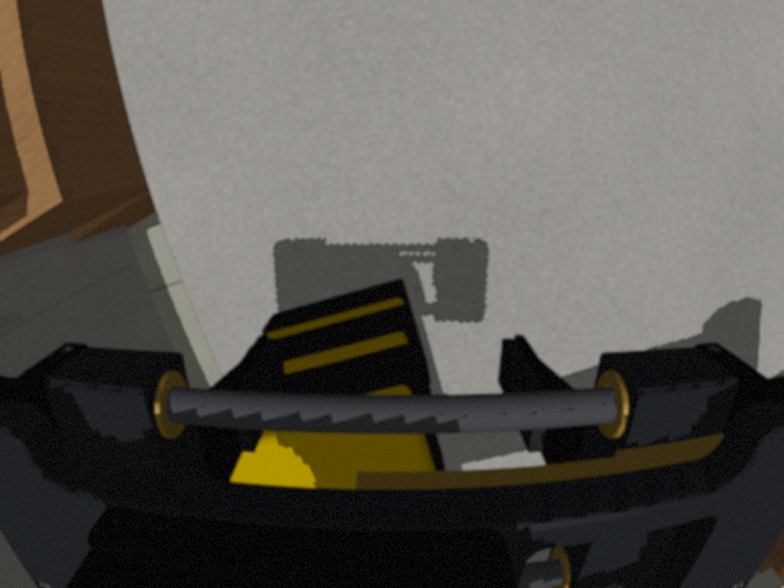

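The wrist view shows the fingers at the bottom of the image, with a striped post right below the start pose (around (340,420)). I'll rise first, turning the tool so its x axis points along −B (out of the cabinet front).

>>> drive_tool:
  moves:
    - {"delta_pos": [0,0,-40],"turn": 0,"claw": 1}
    - {"delta_pos": [0,0,-40],"turn": 0.182,"claw": 1}
    - {"delta_pos": [0,0,-40],"turn": 0.182,"claw": 1}
    - {"delta_pos": [0,0,-40],"turn": 0.182,"claw": 0.4}
    - {"delta_pos": [0,0,-20],"turn": 0.182,"claw": 0.4}
    - {"delta_pos": [0,0,0],"turn": 0.182,"claw": 0.4}
    - {"delta_pos": [0,0,0],"turn": 0.182,"claw": 0.4}
    - {"delta_pos": [0,0,0],"turn": 0,"claw": 0.4}

```text
time_s: 1.15
tcp_pos: [0.1731, 0.6004, 0.37]
ee_rot: [[0.199, -0.98, -0.0], [-0.98, -0.199, -0.001], [0.001, 0.0, -1.0]]
wrist_force: [-0.5, 0.2, -0.3]
gripper_width: 0.518
gripper_force: 0.0
```

```bash
cat >> h.py <<'E'
F0=np.array([.6298,.2326,.233])
def delta(target,F=None):
    s=monitor.sense(); d=s['ee_rot'].T@(np.array(target)-s['tcp_pos'])*1000
    print('t',s['time_s'],'tcp',s['tcp_pos'].round(4),'azx',np.degrees(np.arctan2(s['ee_rot'][1,0],s['ee_rot'][0,0])).round(2),'j',s['joints'].round(0),'f',s['wrist_force'].round(1),'g',round(s['gripper_width'],3),s['gripper_force'],'delta_mm',d.round(1)); return d
E
python3 - <<'E'
from h import *
p=F0+RF@np.array([-.037,.2058,-.065]); print(p); delta([p[0],p[1],p[2]-.015])
E
```

```text
[0.44088717 0.12772774 0.19748389]
t 1.15 tcp [0.1731 0.6004 0.37  ] azx -78.53 j [ 89.  19.  21.  -0. -92. -77.] f [-0.5  0.2 -0.3] g 0.518 0.0 delta_mm [ 516.3 -168.6  187.9]
```

>>> drive_tool:
  moves:
    - {"delta_pos": [52,-17,0],"claw": 0.3}
    - {"delta_pos": [52,-17,0],"claw": 0.3}
    - {"delta_pos": [52,-17,0],"claw": 0.3}
    - {"delta_pos": [52,-17,0],"claw": 0.3}
    - {"delta_pos": [52,-17,0],"claw": 0.3}
    - {"delta_pos": [52,-17,0],"claw": 0.3}
    - {"delta_pos": [52,-17,0],"claw": 0.3}
    - {"delta_pos": [52,-17,0],"claw": 0.3}
    - {"delta_pos": [52,-17,20],"claw": 0.3}
    - {"delta_pos": [48,-15,40],"claw": 0.3}
    - {"delta_pos": [0,0,20],"claw": 0.3}
    - {"delta_pos": [0,0,0],"claw": 0.3}

```text
invalid input
```

```bash
python3 - <<'E'
from h import *
p=F0+RF@np.array([-.037,.2058,-.065]); delta([p[0],p[1],p[2]-.015])
c=cap('wrist'); save('w1.png',c['color'],1.4)
E
```

```text
t 1.15 tcp [0.1731 0.6004 0.37  ] azx -78.53 j [ 89.  19.  21.  -0. -92. -77.] f [-0.5  0.2 -0.3] g 0.518 0.0 delta_mm [ 516.3 -168.6  187.9]
```

View pics/w1.png

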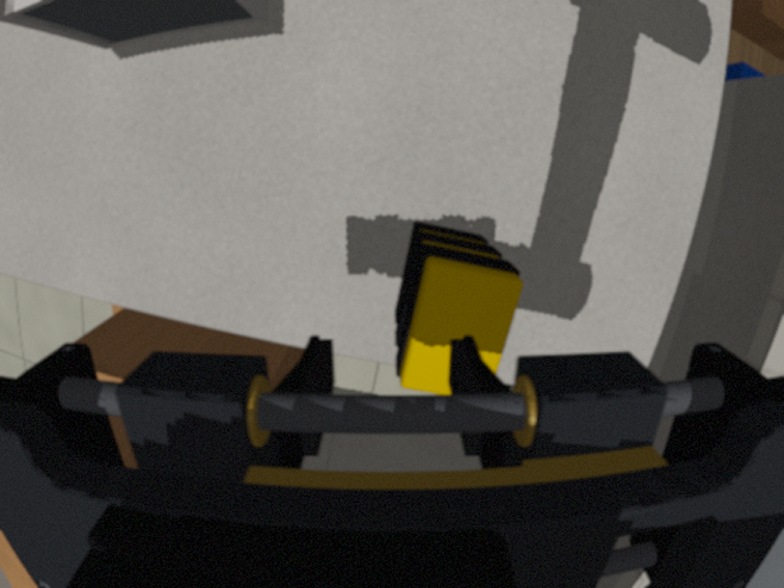

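The move was refused, probably because "turn" was missing. The view therefore still shows the start area, with the fingertips at (318,345) and (465,345) and the post between them. I'll resend with "turn" included.

>>> drive_tool:
  moves:
    - {"delta_pos": [52,-17,0],"turn": 0,"claw": 0.3}
    - {"delta_pos": [52,-17,0],"turn": 0,"claw": 0.3}
    - {"delta_pos": [52,-17,0],"turn": 0,"claw": 0.3}
    - {"delta_pos": [52,-17,0],"turn": 0,"claw": 0.3}
    - {"delta_pos": [52,-17,0],"turn": 0,"claw": 0.3}
    - {"delta_pos": [52,-17,0],"turn": 0,"claw": 0.3}
    - {"delta_pos": [52,-17,0],"turn": 0,"claw": 0.3}
    - {"delta_pos": [52,-17,0],"turn": 0,"claw": 0.3}
    - {"delta_pos": [52,-17,20],"turn": 0,"claw": 0.3}
    - {"delta_pos": [48,-15,40],"turn": 0,"claw": 0.3}
    - {"delta_pos": [0,0,20],"turn": 0,"claw": 0.3}
    - {"delta_pos": [0,0,0],"turn": 0,"claw": 0.3}

```text
time_s: 2.7
tcp_pos: [0.438, 0.1277, 0.2901]
ee_rot: [[0.197, -0.98, -0.003], [-0.98, -0.197, -0.002], [0.001, 0.004, -1.0]]
wrist_force: [0.1, -0.8, 0.2]
gripper_width: 0.298
gripper_force: 0.0
```

```bash
python3 - <<'E'
from h import *
p=F0+RF@np.array([-.037,.2058,-.065]); delta([p[0],p[1],p[2]-.015])
E
```

```text
t 2.7 tcp [0.438  0.1277 0.2901] azx -78.62 j [ 37.   2. -11.  -0. -77. -25.] f [ 0.1 -0.8  0.2] g 0.298 0.0 delta_mm [  0.4  -3.2 107.6]
```

>>> drive_tool:
  moves:
    - {"delta_pos": [0,-3,40],"turn": 0,"claw": 0.3}
    - {"delta_pos": [0,0,35],"turn": 0,"claw": 0.3}
    - {"delta_pos": [0,0,20],"turn": 0,"claw": 0.3}
    - {"delta_pos": [0,0,12],"turn": 0,"claw": 0.3}
    - {"delta_pos": [0,0,0],"turn": 0,"claw": 0.3}

```text
time_s: 3.32
tcp_pos: [0.4418, 0.1299, 0.1849]
ee_rot: [[0.198, -0.98, 0.0], [-0.98, -0.198, -0.0], [0.0, -0.0, -1.0]]
wrist_force: [0.1, 0.1, 0.7]
gripper_width: 0.293
gripper_force: 0.0
```

>>> drive_tool:
  moves:
    - {"delta_pos": [0,0,0],"turn": 0,"claw": 0.0}
    - {"delta_pos": [0,0,0],"turn": 0,"claw": 0.0}
    - {"delta_pos": [0,0,0],"turn": 0,"claw": 0.0}

```text
time_s: 3.7
tcp_pos: [0.4419, 0.1296, 0.1851]
ee_rot: [[0.197, -0.98, 0.001], [-0.98, -0.197, 0.001], [-0.0, -0.001, -1.0]]
wrist_force: [0.4, 0.5, 0.2]
gripper_width: 0.054
gripper_force: 0.0
```

```bash
python3 - <<'E'
from h import *
print(delta([0.44,.13,.185]))
c=cap('scene'); save('s1.png',c['color'][60:200,210:370],4)
E
```

```text
t 3.7 tcp [0.4419 0.1296 0.1851] azx -78.65 j [ 37.   6. -22.   0. -62. -25.] f [0.4 0.5 0.2] g 0.054 0.0 delta_mm [-0.8  1.8  0.1]
[-0.79589893  1.80877739  0.09439162]
```

View pics/s1.png

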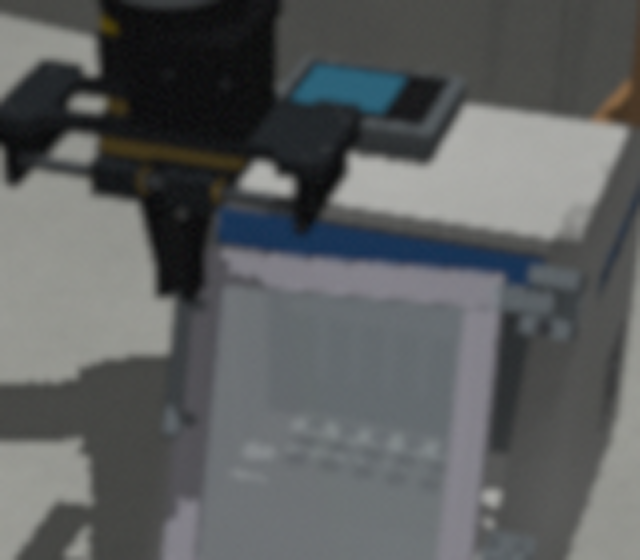

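The fingers are shut with the tip at crop (175,295), and the handle is visible below from (185,300) to (170,430). They look to be beside its top end, so I'll check with depth.

```bash
python3 - <<'E'
from h import *
s=monitor.sense(); print('tcp in fork',((s['tcp_pos']-F0)@RF*1000).round(1), 'axis 20 above',((s['tcp_pos']+[0,0,.02]-F0)@RF*1000).round(1))
for n in ['scene','top']:
    c=cap(n); P=cloud(c); L=(P-F0)@RF*1000
    m=(L[...,0]<-15)&(L[...,0]>-70)&(L[...,1]>170)&(L[...,1]<240)&(L[...,2]>-150)&(L[...,2]<10)
    dark=c['color'].max(-1)<45
    for zz in range(-140,0,10):
        for nm,k in [('bar',~dark),('dark',dark)]:
            q=L[m&k&(abs(L[...,2]-zz)<5)]
            if len(q): print(n,zz,nm,len(q),np.median(q,0).round(0), 'y',np.percentile(q[:,1],[5,95]).round(0),'x',np.percentile(q[:,0],[5,95]).round(0))
E
```

```text
tcp in fork [-29.1 204.5 -74.8] axis 20 above [-39.7 204.5 -57.8]
scene -130 bar 15 [ -36.  202. -129.] y [198. 207.] x [-38. -33.]
scene -120 bar 25 [ -36.  201. -120.] y [198. 208.] x [-40. -19.]
scene -110 bar 19 [ -36.  203. -109.] y [199. 207.] x [-40. -33.]
scene -100 bar 22 [ -37.  204. -100.] y [200. 210.] x [-40. -33.]
scene -90 bar 20 [-37. 205. -90.] y [201. 209.] x [-39. -35.]
scene -80 bar 22 [-36. 205. -80.] y [201. 212.] x [-40. -31.]
scene -70 bar 20 [-37. 206. -70.] y [202. 211.] x [-40. -34.]
scene -60 bar 22 [-37. 206. -59.] y [203. 211.] x [-40. -32.]
scene -50 bar 22 [-55. 209. -52.] y [198. 216.] x [-60. -20.]
scene -50 dark 23 [-58. 200. -48.] y [196. 211.] x [-62. -49.]
scene -40 bar 9 [-65. 215. -40.] y [196. 217.] x [-69. -42.]
scene -40 dark 46 [-62. 201. -40.] y [196. 213.] x [-69. -46.]
scene -30 bar 6 [-48. 197. -31.] y [195. 217.] x [-70. -43.]
scene -30 dark 31 [-66. 207. -31.] y [195. 213.] x [-69. -54.]
scene -20 dark 8 [-61. 194. -21.] y [192. 196.] x [-68. -53.]
scene -10 dark 8 [-65. 201.  -9.] y [192. 212.] x [-68. -57.]
top -130 bar 5 [ -37.  202. -127.] y [197. 205.] x [-40. -37.]
top -120 bar 10 [ -38.  200. -122.] y [196. 204.] x [-40. -36.]
top -120 dark 1 [ -39.  205. -117.] y [205. 205.] x [-39. -39.]
```

```bash
python3 - <<'E'
from h import *
import pickle
def proj(c,p):
    E=np.linalg.inv(np.array(c['extrinsics'])); q=E[:3,:3]@p+E[:3,3]; return (q[:2]/q[2]*c['f']+[c['cx'],c['cy']]).round(1)
c=pickle.load(open('scene.pkl','rb'))
print('start px*1.4',proj(c,np.array([.173,.601,.19]))*1.4)
s=monitor.sense(); r=proj(c,s['tcp_pos']); print('now crop',(r-[210,60])*4)
c=cap('scene'); P=cloud(c); d=c['color'].max(-1)<45
q=P[d&(abs(P[...,0]-.44)<.06)&(abs(P[...,1]-.13)<.06)&(P[...,2]>.12)]
for z in np.arange(.15,.3,.01):
    k=q[abs(q[:,2]-z)<.005]
    if len(k): print(z.round(2),len(k),k.min(0).round(3),k.max(0).round(3))
g=P[165-60:150,245:262]; 
print(c['color'][60+55:60+85:3,210+38:210+52].max(-1)); print((P[60+55:60+85:3,210+38:210+52,2]*1000).round(0))
E
```

```text
start px*1.4 [369.04  71.68]
now crop [182.8 338. ]
0.2 1 [0.44  0.139 0.204] [0.44  0.139 0.204]
0.22 21 [0.439 0.116 0.219] [0.451 0.136 0.225]
0.23 35 [0.437 0.114 0.225] [0.452 0.137 0.235]
0.24 34 [0.435 0.116 0.235] [0.452 0.138 0.245]
0.25 42 [0.433 0.114 0.245] [0.455 0.136 0.255]
0.26 55 [0.433 0.113 0.255] [0.457 0.139 0.265]
0.27 43 [0.429 0.113 0.265] [0.46  0.13  0.275]
0.28 11 [0.429 0.111 0.275] [0.437 0.116 0.284]
0.29 35 [0.431 0.09  0.29 ] [0.48  0.135 0.295]
[[ 25  14  15  19  22  21  19  15  19  17  17  14  22  39]
 [ 47  20  16  20  21  22  19  19  16  18  16  19  32  53]
 [ 77  40  18  22  23  20  16  18  16  15  17  26  44  63]
 [110  69  34  21  23  20  22  20  19  16  17  32  56  73]
 [126  91  51  22  19  19  17  20  15  15  16  33  55  74]
 [136 103  60  29  17  21  19  18  17  16  18  35  58  73]
 [143 115  74  47  40  32  22  20  22  25  43  64  76  82]
 [152 149 145 142 131 104  74  59  55  55  56  58  61  70]
 [153 153 153 149 134 105  76  66  67  70  78  82  84  85]
 [151 152 151 145 124  92  71  64  66  73  81  85  85  84]]
[[267. 265. 264. 265. 265. 265. 268. 269. 270. 271. 270. 271. 265. 260.]
 [259. 259. 260. 259. 259. 258. 260. 263. 262. 261. 264. 258. 255. 212.]
 [250. 251. 252. 253. 251. 251. 253. 255. 252. 255. 254. 249. 245. 206.]
 [242. 245. 243. 246. 244. 246. 244. 248. 247. 246. 242. 236. 210. 211.]
 [  1. 237. 237. 236. 237. 237. 238. 240. 241. 237. 231. 230. 202. 204.]
 [ -4. 229. 228. 229. 229. 228. 231. 231. 230. 228. 225. 222. 197. 198.]
 [ -2. 222. 220. 220. 221. 222. 224. 223. 224. 221. 219. 193. 191. 193.]
 [ -3.  -1.  -2.   0.  -2. 203. 206. 205. 216. 205. 199. 193. 189. 186.]
 [ -2.  -1.  -3.   1.   1. 199. 198. 200. 201. 181. 175. 180. 180. 178.]
 [ -3.  -1.   1.  -0. 190. 193. 194. 194. 194. 174. 172. 173. 174. 173.]]
```

The visible fingertips are about 34 mm above the reported TCP: 0.219 against 0.185. The start picture shows the same offset, so the fingers shut just above the top of the bar. I'll open, go down 34 mm and check by contact.

>>> drive_tool:
  moves:
    - {"delta_pos": [0,0,-5],"turn": 0,"claw": 0.3}
    - {"delta_pos": [0,0,0],"turn": 0,"claw": 0.3}
    - {"delta_pos": [0,0,0],"turn": 0,"claw": 0.3}
    - {"delta_pos": [0,0,20],"turn": 0,"claw": 0.3}
    - {"delta_pos": [0,0,17],"turn": 0,"claw": 0.3}
    - {"delta_pos": [0,0,0],"turn": 0,"claw": 0.3}
    - {"delta_pos": [0,0,0],"turn": 0,"claw": 0.0}
    - {"delta_pos": [0,0,0],"turn": 0,"claw": 0.0}
    - {"delta_pos": [0,0,0],"turn": 0,"claw": 0.0}

```text
time_s: 5.03
tcp_pos: [0.4405, 0.1292, 0.153]
ee_rot: [[0.197, -0.98, -0.002], [-0.98, -0.197, -0.0], [-0.0, 0.002, -1.0]]
wrist_force: [-4.7, 0.6, 3.1]
gripper_width: 0.123
gripper_force: 29.3
```

>>> drive_tool:
  moves:
    - {"delta_pos": [-0.9,-0.9,-1.4],"turn": 0,"claw": 0.0}
    - {"delta_pos": [-0.9,-1,-1.4],"turn": 0,"claw": 0.0}
    - {"delta_pos": [-0.9,-1,-1.4],"turn": 0,"claw": 0.0}
    - {"delta_pos": [-0.9,-1,-1.4],"turn": 0,"claw": 0.0}
    - {"delta_pos": [-0.9,-1,-1.4],"turn": 0,"claw": 0.0}
    - {"delta_pos": [-0.9,-1,-1.4],"turn": 0,"claw": 0.0}
    - {"delta_pos": [-0.9,-1,-1.4],"turn": 0,"claw": 0.0}
    - {"delta_pos": [0,0,0],"turn": 0,"claw": 0.0}
    - {"delta_pos": [0,0,0],"turn": 0,"claw": 0.0}

```text
time_s: 6.15
tcp_pos: [0.4455, 0.1361, 0.1621]
ee_rot: [[0.197, -0.98, -0.004], [-0.98, -0.197, -0.002], [0.001, 0.004, -1.0]]
wrist_force: [-5.7, -1.0, 2.9]
gripper_width: 0.117
gripper_force: 29.6
```

```bash
cat >> h.py <<'E'
def bar():
    for n,box in [('scene',(100,185,235,280)),('top',(270,305,190,250))]:
        c=cap(n); a,b,d,e=box; L=((cloud(c)-F0)@RF*1000)[a:b,d:e]; col=c['color'][a:b,d:e].max(-1)
        m=(L[...,0]<-31)&(L[...,0]>-43)&(L[...,1]>180)&(L[...,1]<230)&(L[...,2]>-140)&(L[...,2]<-20)&(col>48)
        q=L[m]; 
        if len(q)<20: print(n,'few',len(q)); continue
        k=np.polyfit(q[:,2],q[:,1],1); print(n,len(q),'slope',k[0].round(4),'y mean',q.mean(0).round(1),'zrange',np.percentile(q[:,2],[2,98]).round(0))
    # lug / door frame right edge etc.
E
python3 - <<'E'
from h import *
delta([.44,.13,.153]); bar()
c=cap('scene'); save('s2.png',c['color'][90:240,220:380],3.5)
E
```

```text
t 6.15 tcp [0.4455 0.1361 0.1621] azx -78.66 j [ 37.   8. -23.  -0. -59. -26.] f [-5.7 -1.   2.9] g 0.117 29.610274555161595 delta_mm [4.8 6.6 9.2]
scene 145 slope 0.051 y mean [-37.3 200.1 -86.6] zrange [-120.  -43.]
top few 13
```

View pics/s2.png

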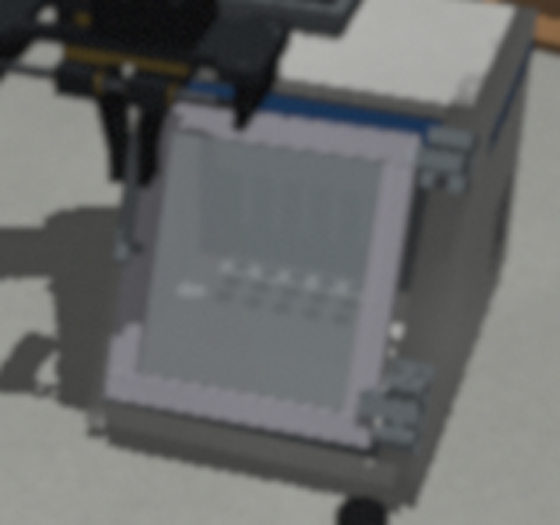

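The lug at crop (440,165) is now almost under the fork. I'll continue until the stop shows as a rise in force.

>>> drive_tool:
  moves:
    - {"delta_pos": [-0.9,-1,-1.4],"turn": 0,"claw": 0.0}
    - {"delta_pos": [-0.9,-1,-1.4],"turn": 0,"claw": 0.0}
    - {"delta_pos": [0,0,0],"turn": 0,"claw": 0.0}

```text
time_s: 6.68
tcp_pos: [0.4471, 0.1381, 0.1648]
ee_rot: [[0.196, -0.981, -0.004], [-0.981, -0.196, -0.002], [0.001, 0.004, -1.0]]
wrist_force: [-5.7, -2.1, 1.4]
gripper_width: 0.119
gripper_force: 29.8
```

>>> drive_tool:
  moves:
    - {"delta_pos": [-0.9,-1,-1.4],"turn": 0,"claw": 0.0}
    - {"delta_pos": [0,0,0],"turn": 0,"claw": 0.0}

```text
time_s: 6.92
tcp_pos: [0.448, 0.1391, 0.1661]
ee_rot: [[0.196, -0.981, -0.004], [-0.981, -0.196, -0.002], [0.002, 0.004, -1.0]]
wrist_force: [-4.0, -2.1, 0.4]
gripper_width: 0.118
gripper_force: 29.9
```

>>> drive_tool:
  moves:
    - {"delta_pos": [-0.9,-1,-1.4],"turn": 0,"claw": 0.0}
    - {"delta_pos": [0,0,0],"turn": 0,"claw": 0.0}

```text
time_s: 7.18
tcp_pos: [0.4488, 0.1401, 0.1674]
ee_rot: [[0.196, -0.981, -0.004], [-0.981, -0.196, -0.003], [0.002, 0.004, -1.0]]
wrist_force: [-5.0, -3.6, 0.4]
gripper_width: 0.119
gripper_force: 30.0
```

```bash
python3 - <<'E'
from h import *
delta([.44,.13,.153]); bar()
E
```

```text
t 7.175 tcp [0.4488 0.1401 0.1674] azx -78.71 j [ 37.   8. -22.  -0. -60. -26.] f [-5.  -3.6  0.4] g 0.119 30.002836177591234 delta_mm [ 8.1 10.6 14.5]
scene 147 slope -0.0083 y mean [-37.4 196.5 -79.9] zrange [-114.  -38.]
top few 14
```

>>> drive_tool:
  moves:
    - {"delta_pos": [-0.9,-1,-1.4],"turn": 0,"claw": 0.0}
    - {"delta_pos": [0,0,0],"turn": 0,"claw": 0.0}

```text
time_s: 7.52
tcp_pos: [0.449, 0.1405, 0.168]
ee_rot: [[0.196, -0.981, -0.006], [-0.981, -0.196, -0.004], [0.003, 0.006, -1.0]]
wrist_force: [-3.2, -3.7, -1.9]
gripper_width: 0.117
gripper_force: 30.0
```

>>> drive_tool:
  moves:
    - {"delta_pos": [-0.9,-1,-1.4],"turn": 0,"claw": 0.0}
    - {"delta_pos": [0,0,0],"turn": 0,"claw": 0.0}

```text
time_s: 7.78
tcp_pos: [0.4489, 0.1404, 0.168]
ee_rot: [[0.195, -0.981, -0.008], [-0.981, -0.195, -0.006], [0.004, 0.009, -1.0]]
wrist_force: [-3.3, -7.4, -7.7]
gripper_width: 0.115
gripper_force: 30.0
```

At the stop (sag about −0.009). I'll back off to the line.

>>> drive_tool:
  moves:
    - {"delta_pos": [0.9,1,1.4],"turn": 0,"claw": 0.0}
    - {"delta_pos": [0.9,1,1.4],"turn": 0,"claw": 0.0}
    - {"delta_pos": [0.6,0.7,1],"turn": 0,"claw": 0.0}
    - {"delta_pos": [0,0,0],"turn": 0,"claw": 0.0}

```text
time_s: 8.28
tcp_pos: [0.4488, 0.1401, 0.1673]
ee_rot: [[0.196, -0.981, -0.002], [-0.981, -0.196, -0.001], [0.001, 0.002, -1.0]]
wrist_force: [-6.2, -2.0, 3.3]
gripper_width: 0.115
gripper_force: 30.0
```

>>> drive_tool:
  moves:
    - {"delta_pos": [0.6,0.7,1],"turn": 0,"claw": 0.0}
    - {"delta_pos": [0,0,0],"turn": 0,"claw": 0.0}

```text
time_s: 8.52
tcp_pos: [0.4483, 0.1394, 0.1665]
ee_rot: [[0.197, -0.98, -0.002], [-0.98, -0.197, -0.001], [0.0, 0.002, -1.0]]
wrist_force: [-6.6, -0.6, 5.1]
gripper_width: 0.114
gripper_force: 30.0
```

>>> drive_tool:
  moves:
    - {"delta_pos": [0,0,0],"turn": 0,"claw": 0.25}
    - {"delta_pos": [0,0,0],"turn": 0,"claw": 0.25}
    - {"delta_pos": [0,0,0],"turn": 0,"claw": 0.25}
    - {"delta_pos": [0,0,-30],"turn": 0,"claw": 0.25}
    - {"delta_pos": [0,0,-40],"turn": 0,"claw": 0.25}
    - {"delta_pos": [0,0,-50],"turn": 0,"claw": 0.25}
    - {"delta_pos": [0,0,-50],"turn": 0,"claw": 0.25}
    - {"delta_pos": [0,0,0],"turn": 0,"claw": 0.25}

```text
time_s: 9.52
tcp_pos: [0.4517, 0.1409, 0.3406]
ee_rot: [[0.197, -0.98, 0.01], [-0.98, -0.197, 0.005], [-0.003, -0.01, -1.0]]
wrist_force: [0.1, -0.5, -0.5]
gripper_width: 0.249
gripper_force: 0.0
```

```bash
python3 - <<'E'
from h import *
import pickle
bar()
for n in ['top','scene']:
    c=cap(n); pickle.dump(c,open(n+'2.pkl','wb'))
c=pickle.load(open('top2.pkl','rb')); im=c['color'][190:225,135:185]; a=cv2.resize(im,None,fx=12,fy=12,interpolation=cv2.INTER_CUBIC)
im=pickle.load(open('scene2.pkl','rb'))['color'][118:148,325:365]; b=cv2.resize(im,None,fx=10,fy=10,interpolation=cv2.INTER_CUBIC)[:180]
o=np.zeros((600,600,3),np.uint8); o[:420,:600]=a; o[420:,:400]=b
save('z.png',cv2.convertScaleAbs(o,alpha=2.0))
delta([.5405,-.2545,.1])
E
```

```text
scene 178 slope 0.0024 y mean [-36.6 197.2 -73.4] zrange [-115.  -31.]
top 45 slope -0.0301 y mean [-37.8 195.5 -98. ] zrange [-114.  -82.]
t 9.725 tcp [0.4489 0.1397 0.3346] azx -78.66 j [ 37.   2.  -5.  -0. -83. -26.] f [-0.1 -1.  -0.3] g 0.25 0.0 delta_mm [404.4 -12.8 234.8]
```

View pics/z.png

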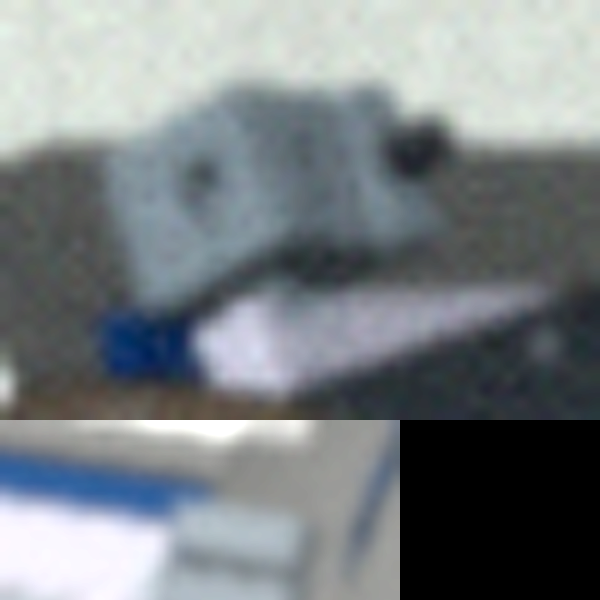

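The door's slope now reads about 0.002, with the lug inside the fork. The top view puts the fork hole at crop (200,186). Next I'll measure the hole more closely with the wrist camera.

```bash
python3 - <<'E'
from h import *
t=F0+.045*B; d=delta([t[0],t[1],.275]); print(d/5)
E
```

```text
t 9.725 tcp [0.4489 0.1397 0.3346] azx -78.66 j [ 37.   2.  -5.  -0. -83. -26.] f [-0.1 -1.  -0.3] g 0.25 0.0 delta_mm [-100.5 -195.8   59.2]
[-20.1090476  -39.16584376  11.83382322]
```

>>> drive_tool:
  moves:
    - {"delta_pos": [-20,-39,0],"turn": 0,"claw": 0.35}
    - {"delta_pos": [-20,-39,0],"turn": 0,"claw": 0.35}
    - {"delta_pos": [-20,-39,10],"turn": 0,"claw": 0.35}
    - {"delta_pos": [-20,-39,25],"turn": 0,"claw": 0.35}
    - {"delta_pos": [-20,-39,24],"turn": 0,"claw": 0.35}
    - {"delta_pos": [0,0,0],"turn": 0,"claw": 0.35}
    - {"delta_pos": [0,0,0],"turn": 0,"claw": 0.35}
    - {"delta_pos": [0,0,0],"turn": 0,"claw": 0.35}

```text
time_s: 10.72
tcp_pos: [0.6206, 0.2758, 0.2787]
ee_rot: [[0.197, -0.98, 0.002], [-0.98, -0.197, 0.001], [-0.001, -0.002, -1.0]]
wrist_force: [-0.5, 0.6, 0.1]
gripper_width: 0.347
gripper_force: 0.0
```

```bash
cat >> h.py <<'E'
def wdirs(c,u,v):
    x=np.asarray(u,float)-c['cx']; y=np.asarray(v,float)-c['cy']; r=np.hypot(x,y)+1e-9; th=r/c['f']
    d=np.stack([np.sin(th)*x/r,np.sin(th)*y/r,np.cos(th)],-1); return d
def wcloud(c):
    h,w=c['range_z'].shape; u,v=np.meshgrid(np.arange(w),np.arange(h)); d=wdirs(c,u,v); z=c['range_z']
    P=d/d[...,2:]*z[...,None]; E=np.array(c['extrinsics']); P=P@E[:3,:3].T+E[:3,3]; P[z==0]=np.nan; return P
def wproj(c,p):
    E=np.array(c['extrinsics']); q=E[:3,:3].T@(np.asarray(p)-E[:3,3]); th=np.arctan2(np.hypot(q[0],q[1]),q[2]); k=c['f']*th/np.hypot(q[0],q[1]); return np.array([c['cx']+k*q[0],c['cy']+k*q[1]])
E
python3 - <<'E'
from h import *
import pickle
delta(F0)
c=cap('wrist'); pickle.dump(c,open('wf.pkl','wb')); pf=wproj(c,F0); print('proj',pf)
P=wcloud(c); L=(P-F0)@RF*1000
m=(abs(L[...,2])<5)&(abs(L[...,0])<30)&(abs(L[...,1])<30)
print(m.sum()); q=L[m]; print(np.percentile(q,[1,50,99],axis=0).round(1))
u0,v0=pf.round().astype(int); print(L[v0-24:v0+25:2,u0-28:u0+29:2,2].round(0))
E
```

```text
t 10.725 tcp [0.6206 0.2758 0.2787] azx -78.66 j [ 38.  25.  18.   0. -82. -26.] f [-0.5  0.6  0.1] g 0.347 0.0 delta_mm [44.1 -0.4 45.7]
proj [277.80681354 156.02763478]
1876
[[-13.1 -13.6  -4.7]
 [  6.    5.3   2.6]
 [ 22.   29.3   4.7]]
[[-198. -197. -199. -198. -197. -198.  -60.  -19.  -19.  -18.  -18.  -18.
   -18.  -17.  -19.  -18.  -18.  -17.  -18.  -18.  -18.  -18.   nan  -18.
   -18.  -54.  -36.  -35.  -36.]
 [-196. -197. -196. -195. -197. -195.  -56.  -15.  -16.  -15.  -17.  -14.
   -16.  -16.  -16.  -14.  -15.  -16.  -16.  -15.  -15.  -16.  -14.  -15.
   -16. -169.  -33.  -33.  -34.]
 [-193.   nan -195. -194. -194. -195.  -52.  -13.  -13.  -12.  -13.  -12.
   -12.  -13.  -12.  -12.  -12.  -13.  -12.  -12.  -13.  -12.  -12.  -13.
   -12. -168.  -30.  -29.  -31.]
 [-193. -193. -192. -194. -192. -193.   -6.   -7.   -5.   -6.   -6.   -7.
    -7.   -6.   -6.   -6.   -7.   -6.   -6.   -6.   -6.   -6.   -6.   -6.
    -6. -167.  -29.  -27.  -27.]
 [-191. -191. -192. -192. -191. -191.   -3.   -4.   -5.   -2.   -3.   -4.
    -4.   -3.   -4.   -3.   -4.   -5.   -4.   -4.   -4.   -2. 
[... 2965 characters left out ...]
. -165.   -2.   -2.    3.    4.    3.    3.    3.
     3.    3.    2.    2.    2.    2.    3.    3.    3.    3.    2.    3.
     2.   -4.   -4.   -3.   -4.]
 [-163. -163. -163. -164. -163.   -1.   -1.    3.    3.    3.    2.    3.
     3.    3.    2.    4.    3.    4.    2.    2.    3.    3.    3.    3.
     2.   -0.   -1.   -0.   -1.]
 [-161. -163. -161. -161. -161.    3.    3.    2.    3.    3.    3.    3.
     2.    3.    3.    3.    3.    2.    3.    2.    3.    3.    3.    3.
     4.    1.    2.    2.    1.]
 [-159. -159. -160. -160.    5.    5.    5.    4.    5.    5.    4.    3.
     5.    5.    5.    5.    4.    5.    4.    6.    5.    5.    4.    5.
     4.    4.    4.    3.    4.]]
```

```bash
python3 - <<'E'
from h import *
import pickle
c=pickle.load(open('wf.pkl','rb')); P=wcloud(c); L=(P-F0)@RF*1000
E=np.array(c['extrinsics'])
reg=(abs(L[...,0])<25)&(L[...,1]>-20)&(L[...,1]<18)
face=reg&(abs(L[...,2]-3)<1.6)&(L[...,0]>-14)&(L[...,0]<18)
q=P[face]; c0=q.mean(0); n=np.linalg.svd(q-c0)[2][2]; n*=np.sign(n[2]); print(len(q),'lean',np.degrees(np.arccos(n[2])),'az',np.degrees(np.arctan2(n[1],n[0])))
# face pixels: rays onto the plane n
h,w=c['range_z'].shape; u,v=np.meshgrid(np.arange(w),np.arange(h)); d=wdirs(c,u,v)@E[:3,:3].T; o=E[:3,3]
t=((c0-o)@n)/(d@n); Q=o+d*t[...,None]; Lq=(Q-F0)@RF*1000
print('face pct',np.percentile(Lq[face],[.5,99.5],axis=0).round(1))
below=((P-c0)@n<-.0015)&(abs(Lq[...,0])<10)&(abs(Lq[...,1])<10)
k,l,st,ce=cv2.connectedComponentsWithStats(below.astype(np.uint8)); i=1+np.argmax(st[1:,4]); print(st[1:],ce[1:])
H=Q[l==i]; print('hole cent',H.mean(0).round(4),((H.mean(0)-F0)@RF*1000).round(1),'size',np.ptp(Lq[l==i],axis=0).round(1))
# fingertips
s=monitor.sense(); R=s['ee_rot']; G=(P-s['tcp_pos'])@R*1000
m=(abs(G[...,1])<45)&(G[...,2]>-80)&(G[...,2]<5)&(abs(G[...,0])<25)&(c['color'].max(-1)<60)
for z in range(-80,5,4):
    for sg in (-1,1):
        r=G[m&(abs(G[...,2]-z)<2)&(G[...,1]*sg>0)]
        if len(r)>3: print(z,sg,len(r),'x',np.percentile(r[:,0],[2,98]).round(1),'y',np.percentile(r[:,1],[2,98]).round(1))
E
```

```text
1062 lean 32.151446552339856 az 101.45330144517723
face pct [[-13.9 -11.5   2.9]
 [ 17.9  16.4   3. ]]
[[274 155  15  12 124]
 [273 163   1   1   1]] [[281.02419355 160.37903226]
 [273.         163.        ]]
hole cent [0.6268 0.2351 0.2346] [1.8 2.4 3. ] size [10.9 10.4  0. ]
-80 -1 12 x [-7.  11.1] y [-22.6 -14.6]
-80 1 16 x [-8.6 11.3] y [15.6 26.3]
-76 -1 88 x [-6.2 11.2] y [-25.8 -14.6]
-76 1 93 x [-8.3 11.1] y [15.7 27.1]
-72 -1 125 x [ 7.9 10.9] y [-26.  -14.9]
-72 1 131 x [ 6.7 11. ] y [15.7 27.6]
-68 -1 104 x [ 8.4 11. ] y [-25.6 -15.1]
-68 1 120 x [ 8.4 10.9] y [16.  27.1]
-64 -1 91 x [ 8.1 11. ] y [-24.7 -15.6]
-64 1 92 x [ 8.2 11.3] y [16.6 26. ]
-60 -1 107 x [ 0.7 11. ] y [-23.8 -15. ]
-60 1 117 x [ 0.2 11.2] y [16.  25.5]
-56 -1 91 x [-1.4 10.8] y [-22.9 -14.7]
-56 1 100 x [-1.4 10.9] y [15.6 24.2]
-52 -1 90 x [-4.2 10.7] y [-22.6 -14.7]
-52 1 88 x [-4.1 10.7] y [15.6 24.3]
-48 -1 82 x [-1.7 10.8] y [-22.8 -14.6]
-48 1 89 x [-2.5 10.7] y [15.6 24. ]
-44 -1 81 x [-6.9 10.6] y [-22.6 -14.6]
-44 1 83 x [-7.3 10.8] y [15.6 24.4]
-40 -1 63 x [-6.4 10.9] y [-22.8 -14.6]
-40 1 82 x [-7.4 10.8] y [15.6 24.2]
-36 -1 38 x [ 8.6 11. ] y [-22.5 -15. ]
-36 1 53 x [-0.8 10.9] y [15.6 24.1]
-32 1 5 x [8.7 9.2] y [17.3 20. ]
```

Wrist depth gives clean results. The hole centre is (0.6268, 0.2351, 0.2346), the face leans 32.15° at azimuth 101.45°, and the fingertips are 34 mm above the reported TCP. Now to the block.

>>> drive_tool:
  moves:
    - {"delta_pos": [0,0,-30],"turn": 0.1815,"claw": 0.35}
    - {"delta_pos": [0,0,-20],"turn": 0.1815,"claw": 0.35}
    - {"delta_pos": [51,-1,0],"turn": 0,"claw": 0.4}
    - {"delta_pos": [51,-1,0],"turn": 0,"claw": 0.4}
    - {"delta_pos": [51,-1,0],"turn": 0,"claw": 0.4}
    - {"delta_pos": [51,-1,0],"turn": 0,"claw": 0.4}
    - {"delta_pos": [51,-1,0],"turn": 0,"claw": 0.4}
    - {"delta_pos": [51,-1,0],"turn": 0,"claw": 0.4}
    - {"delta_pos": [51,-1,20],"turn": 0,"claw": 0.4}
    - {"delta_pos": [51,-1,30],"turn": 0,"claw": 0.4}
    - {"delta_pos": [51,0,40],"turn": 0,"claw": 0.4}
    - {"delta_pos": [51,0,40],"turn": 0,"claw": 0.4}

```text
time_s: 12.28
tcp_pos: [0.5449, -0.2262, 0.2008]
ee_rot: [[-0.164, -0.986, 0.004], [-0.986, 0.164, -0.001], [-0.0, -0.004, -1.0]]
wrist_force: [0.2, -0.7, -0.4]
gripper_width: 0.399
gripper_force: 0.0
```

>>> drive_tool:
  moves:
    - {"delta_pos": [0,0,50],"turn": 0,"claw": 0.4}
    - {"delta_pos": [0,0,20],"turn": 0,"claw": 0.4}
    - {"delta_pos": [0,0,0],"turn": 0,"claw": 0.4}
    - {"delta_pos": [0,0,0],"turn": 0,"claw": 0.4}

```text
time_s: 12.78
tcp_pos: [0.5466, -0.2248, 0.1321]
ee_rot: [[-0.164, -0.987, 0.004], [-0.987, 0.164, -0.001], [0.0, -0.004, -1.0]]
wrist_force: [-0.2, 0.4, -0.1]
gripper_width: 0.399
gripper_force: 0.0
```

```bash
python3 - <<'E'
from h import *
import pickle
delta([.5404,-.2544,.03])
c=cap('wrist'); pickle.dump(c,open('wb.pkl','wb'))
P=wcloud(c); s=monitor.sense(); R=s['ee_rot']; G=(P-s['tcp_pos'])@R*1000
m=(P[...,2]>.05)&(P[...,2]<.09)&(np.hypot(P[...,0]-.54,P[...,1]+.255)<.08)
k,l,st,ce=cv2.connectedComponentsWithStats(m.astype(np.uint8))
for i in range(1,k):
    if st[i,4]<15: continue
    q=P[l==i]; zt=np.percentile(q[:,2],95); t=(l==i)&(P[...,2]>zt-.003)
    (cc,rr)=cv2.minEnclosingCircle((P[t][:,:2]*1000).astype(np.float32)); print(st[i,4],ce[i].round(0),'top z',zt.round(4),'circ',np.round(cc,1),round(rr,1),'mean',P[t].mean(0).round(4),'tool',G[t].mean(0).round(1))
m=(abs(P[...,2]-.040)<.004)&(np.hypot(P[...,0]-.54,P[...,1]+.24)<.12); q=P[m]; r=cv2.minAreaRect((q[:,:2]*1000).astype(np.float32)); print('block',np.median(q[:,2]),r)
E
```

```text
t 12.775 tcp [ 0.5466 -0.2248  0.1321] azx -99.42 j [ -7.  21. -10.   0. -59.  -3.] f [-0.2  0.4 -0.1] g 0.399 0.0 delta_mm [ 30.2   1.6 102.1]
513 [281. 173.] top z 0.0742 circ [ 539.6 -252.2] 10.0 mean [ 0.5397 -0.2522  0.0731] tool [28.3  2.7 59.1]
212 [232. 171.] top z 0.0623 circ [ 581.6 -258.8] 6.5 mean [ 0.5813 -0.259   0.0612] tool [ 28.2 -39.5  71.2]
216 [330. 171.] top z 0.0623 circ [ 498.8 -245. ] 6.8 mean [ 0.4988 -0.2453  0.0612] tool [28.2 44.2 70.8]
block 0.04115202714387925 ((542.1857299804688, -238.55426025390625), (60.29336166381836, 132.47247314453125), 80.64302825927734)
```

>>> drive_tool:
  moves:
    - {"delta_pos": [27.5,2.2,0],"turn": 0,"claw": 0.35}
    - {"delta_pos": [0,0,40],"turn": 0,"claw": 0.35}
    - {"delta_pos": [0,0,30],"turn": 0,"claw": 0.35}
    - {"delta_pos": [0,0,20],"turn": 0,"claw": 0.35}
    - {"delta_pos": [0,0,10],"turn": 0,"claw": 0.35}
    - {"delta_pos": [0,0,10],"turn": 0,"claw": 0.35}
    - {"delta_pos": [0,0,0],"turn": 0,"claw": 0.35}
    - {"delta_pos": [0,0,0],"turn": 0,"claw": 0.0}
    - {"delta_pos": [0,0,0],"turn": 0,"claw": 0.0}
    - {"delta_pos": [0,0,0],"turn": 0,"claw": 0.0}

```text
time_s: 14.08
tcp_pos: [0.5394, -0.2515, 0.0205]
ee_rot: [[-0.164, -0.986, 0.001], [-0.986, 0.164, -0.0], [0.0, -0.002, -1.0]]
wrist_force: [0.7, 0.1, 1.4]
gripper_width: 0.216
gripper_force: 30.0
```

>>> drive_tool:
  moves:
    - {"delta_pos": [0,0,-9],"turn": 0,"claw": 0}
    - {"delta_pos": [0,0,-10],"turn": 0,"claw": 0}
    - {"delta_pos": [0,0,0],"turn": 0,"claw": 0}
    - {"delta_pos": [0,0,0],"turn": 0,"claw": 0}

```text
time_s: 14.58
tcp_pos: [0.5386, -0.2512, 0.0388]
ee_rot: [[-0.164, -0.986, -0.0], [-0.986, 0.164, 0.0], [-0.0, 0.0, -1.0]]
wrist_force: [0.4, 0.1, -0.6]
gripper_width: 0.218
gripper_force: 30.0
```

>>> drive_tool:
  moves:
    - {"delta_pos": [-3.3,0,0.1],"turn": 0,"claw": 0}
    - {"delta_pos": [-3.3,0,0.3],"turn": 0,"claw": 0}
    - {"delta_pos": [-3.2,0,0.5],"turn": 0,"claw": 0}
    - {"delta_pos": [-3.2,0,0.7],"turn": 0,"claw": 0}
    - {"delta_pos": [0,0,0],"turn": 0,"claw": 0}

```text
time_s: 15.2
tcp_pos: [0.5414, -0.2384, 0.0375]
ee_rot: [[-0.164, -0.986, 0.001], [-0.986, 0.164, -0.0], [0.0, -0.001, -1.0]]
wrist_force: [-0.0, -3.1, 1.7]
gripper_width: 0.222
gripper_force: 30.0
```

>>> drive_tool:
  moves:
    - {"delta_pos": [-3.1,0,0.9],"turn": 0,"claw": 0}
    - {"delta_pos": [-3,0,1.2],"turn": 0,"claw": 0}
    - {"delta_pos": [-3,0,1.4],"turn": 0,"claw": 0}
    - {"delta_pos": [-2.8,0,1.6],"turn": 0,"claw": 0}
    - {"delta_pos": [0,0,0],"turn": 0,"claw": 0}

```text
time_s: 15.82
tcp_pos: [0.5433, -0.2264, 0.0321]
ee_rot: [[-0.164, -0.987, 0.001], [-0.987, 0.164, -0.0], [-0.0, -0.001, -1.0]]
wrist_force: [1.5, -2.5, 3.3]
gripper_width: 0.218
gripper_force: 30.0
```

```bash
python3 - <<'E'
from h import *
import pickle
delta([.5404,-.2544,.03])
c=cap('wrist'); pickle.dump(c,open('wp.pkl','wb'))
P=wcloud(c); s=monitor.sense(); G=(P-s['tcp_pos'])@s['ee_rot']*1000
m=(abs(G[...,1]-.5)<9.3)&(G[...,2]<0)&(G[...,2]>-75)&(abs(G[...,0])<45)
k,l,st,ce=cv2.connectedComponentsWithStats(m.astype(np.uint8))
for i in range(1,k):
    if st[i,4]>20: q=G[l==i]; print(st[i],q.min(0).round(1),q.max(0).round(1),np.median(c['color'][l==i],0))
q=G[m]
for z in range(-75,0,4):
    r=q[abs(q[:,2]-z)<2]
    if len(r): print(z,len(r),np.percentile(r[:,0],[2,50,98]).round(1),np.percentile(r[:,1],[2,98]).round(1))
E
```

```text
t 15.825 tcp [ 0.5433 -0.2264  0.0321] azx -99.42 j [ -7.  28. -16.  -0. -46.  -3.] f [ 1.5 -2.5  3.3] g 0.218 30.00054359436035 delta_mm [28.1 -1.7  2.1]
[ 259  171   39  111 3580] [ -6.9  -8.8 -58.6] [42.2  9.8 -0. ] [56. 58. 61.]
-75 4 [-9.2 -8.8  8.1] [-8.7 -8.3]
-71 1 [-9.3 -9.3 -9.3] [-8.4 -8.4]
-67 1 [4.9 4.9 4.9] [-8.7 -8.7]
-59 34 [3.2 7.5 9.5] [-8.8  6.6]
-55 540 [ 0.3  6.  10.6] [-8.6  9. ]
-51 553 [-5.7  3.7 12.8] [-8.3  9.4]
-47 191 [-6.4 11.4 14. ] [-8.6  9.3]
-43 13 [ 7.6  9.5 12. ] [-8.6  9.4]
-39 103 [ 9.3 12.2 14.2] [-4.   4.9]
-35 141 [ 6.9 14.  16.3] [-8.5  5.5]
-31 118 [12.4 16.5 18.7] [-4.2  5.1]
-27 112 [15.  18.9 21.2] [-4.3  5.1]
-23 102 [16.8 21.  22.9] [-4.4  5.2]
-19 102 [19.8 23.3 25.7] [-4.5  4.7]
-15 93 [22.1 25.5 27.9] [-4.6  4.8]
-11 707 [-2.  28.3 41.1] [-8.6  9.5]
-7 706 [-2.9 29.7 42. ] [-8.5  9.5]
-3 56 [-5.4 41.9 42.1] [-7.1  9. ]
```

```bash
cat >> h.py <<'E'
from scipy.optimize import least_squares
def pinfit(c,tool=True,th0=30):
    s=monitor.sense(); G=(wcloud(c)-s['tcp_pos'])@s['ee_rot']*1000
    sh=(abs(G[...,1])<7)&(G[...,2]>-40)&(G[...,2]<-14)&(G[...,0]>5)&(G[...,0]<32); q=G[sh]
    def f(p,q):
        a=np.array([-np.sin(p[0])*np.cos(p[1]),np.sin(p[1]),-np.cos(p[0])*np.cos(p[1])]); o=np.array([p[2],p[3],-27.]); d=q-o; return np.linalg.norm(d-np.outer(d@a,a),axis=1)-5
    p=least_squares(f,[np.radians(th0),0,14,.5],args=(q,),loss='soft_l1',f_scale=.5).x
    for _ in range(2):
        q=q[abs(f(p,q))<1.5]; p=least_squares(f,p,args=(q,),loss='soft_l1',f_scale=.5).x
    a=np.array([-np.sin(p[0])*np.cos(p[1]),np.sin(p[1]),-np.cos(p[0])*np.cos(p[1])]); o=np.array([p[2],p[3],-27.])
    # head top plane
    d=G-o; t=d@a; r=np.linalg.norm(d-t[...,None]*a,axis=-1); k=(r<8)&(t>15)&(t<45); tt=t[k]
    top=np.median(tt[tt>np.percentile(tt,50)-1.5]) if len(tt) else np.nan
    w=(r<8)&(abs(t-top)<2); Q=G[w]; n=np.linalg.svd(Q-Q.mean(0))[2][2]; n*=-np.sign(n[2])
    print('shank n',len(q),'rms',np.std(f(p,q)).round(2),'tilt',np.degrees(p[:2]).round(2),'head plane tilt',np.degrees(np.arctan2(-n[0],-n[2])).round(2),len(Q),'axis pt',o.round(2),'top t',round(top,1))
    nose=o+a*(top-56); print('nose tool',nose.round(2),'head centre',(o+a*(top-6)).round(2)); return a,nose
E
python3 - <<'E'
from h import *
import pickle
c=pickle.load(open('wp.pkl','rb')); pinfit(c)
E
```

```text
shank n 722 rms 0.4 tilt [29.64  1.48] head plane tilt 29.71 398 axis pt [ 13.97   0.4  -27.  ] top t 29.3
nose tool [27.18 -0.29 -3.79] head centre [  2.46   1.   -47.23]
```

>>> drive_tool:
  moves:
    - {"delta_pos": [-2.4,0,1.3],"turn": 0,"claw": 0}
    - {"delta_pos": [0,0,0],"turn": 0,"claw": 0}
    - {"delta_pos": [0,0,0],"turn": 0,"claw": 0}

```text
time_s: 16.25
tcp_pos: [0.5435, -0.2244, 0.0308]
ee_rot: [[-0.164, -0.986, 0.0], [-0.986, 0.164, 0.0], [-0.0, -0.0, -1.0]]
wrist_force: [1.1, -1.5, 3.0]
gripper_width: 0.216
gripper_force: 30.0
```

```bash
python3 - <<'E'
from h import *
delta([.5404,-.2544,.03]); pinfit(cap('wrist'))
E
```

```text
t 16.25 tcp [ 0.5435 -0.2244  0.0308] azx -99.45 j [ -7.  28. -16.  -0. -46.  -3.] f [ 1.1 -1.5  3. ] g 0.216 30.000609755516052 delta_mm [30.1 -1.9  0.8]
shank n 773 rms 0.42 tilt [32.83  1.58] head plane tilt 32.58 367 axis pt [ 15.81   0.32 -27.  ] top t 30.2
nose tool [29.8  -0.39 -5.32] head centre [  2.71   0.99 -47.32]
```

>>> drive_tool:
  moves:
    - {"delta_pos": [-5.5,0,-8.5],"turn": 0,"claw": 0}
    - {"delta_pos": [-5.5,0,-8.5],"turn": 0,"claw": 0}
    - {"delta_pos": [0,0,-40],"turn": 0,"claw": 0}
    - {"delta_pos": [0,0,-50],"turn": 0,"claw": 0}
    - {"delta_pos": [0,0,-50],"turn": 0,"claw": 0}
    - {"delta_pos": [0,0,-50],"turn": -0.1655,"claw": 0}
    - {"delta_pos": [0,0,-47],"turn": -0.1655,"claw": 0}
    - {"delta_pos": [-30,-10,0],"turn": 0,"claw": 0}
    - {"delta_pos": [-45,-15,0],"turn": 0,"claw": 0}
    - {"delta_pos": [-45,-15,0],"turn": 0,"claw": 0}
    - {"delta_pos": [-45,-15,0],"turn": 0,"claw": 0}
    - {"delta_pos": [-45,-15,0],"turn": 0,"claw": 0}

```text
time_s: 17.8
tcp_pos: [0.5779, 0.0075, 0.2844]
ee_rot: [[0.166, -0.986, -0.003], [-0.986, -0.166, 0.001], [-0.001, 0.003, -1.0]]
wrist_force: [-0.8, -0.6, -0.7]
gripper_width: 0.217
gripper_force: 30.0
```

>>> drive_tool:
  moves:
    - {"delta_pos": [-45,-15,0],"turn": 0,"claw": 0}
    - {"delta_pos": [-45,-15,0],"turn": 0,"claw": 0}
    - {"delta_pos": [-45,-15,0],"turn": 0,"claw": 0}
    - {"delta_pos": [-45,-15,0],"turn": 0,"claw": 0}
    - {"delta_pos": [-45,-15,0],"turn": 0,"claw": 0}
    - {"delta_pos": [-32,-12,0],"turn": 0,"claw": 0}
    - {"delta_pos": [0,0,0],"turn": 0,"claw": 0}
    - {"delta_pos": [0,0,0],"turn": 0,"claw": 0}
    - {"delta_pos": [0,0,0],"turn": 0,"claw": 0}

```text
time_s: 18.92
tcp_pos: [0.6224, 0.272, 0.2852]
ee_rot: [[0.164, -0.986, -0.0], [-0.986, -0.164, 0.0], [-0.0, 0.0, -1.0]]
wrist_force: [0.5, -0.5, 0.4]
gripper_width: 0.216
gripper_force: 30.0
```

```bash
cat >> h.py <<'E'
FW=np.array([.6268,.2351,.2346])
def align(d):
    s=monitor.sense(); a,n=pinfit(cap('wrist')); R=s['ee_rot']; aw=-(R@a)*-1; tip=s['tcp_pos']+R@n/1000
    print('axis in fork',(RF.T@aw).round(4),'nose in FW fork mm',(RF.T@(tip-FW)*1000).round(2))
    delta(s['tcp_pos']+FW+ZF*d-tip)
E
python3 - <<'E'
from h import *
align(.025)
E
```

```text
shank n 711 rms 0.39 tilt [29.44  1.36] head plane tilt 29.35 401 axis pt [ 13.77   0.25 -27.  ] top t 29.1
nose tool [26.98 -0.39 -3.59] head centre [  2.41   0.8  -47.12]
axis in fork [-0.0443  0.0076  0.999 ] nose in FW fork mm [-20.17  -2.39  51.29]
t 18.975 tcp [0.6225 0.2719 0.2853] azx -80.55 j [ 37.  25.  19.  -0. -84. -28.] f [-0.4 -0.7 -0.6] g 0.217 29.999883770942688 delta_mm [-3.2  2.6 33.1]
```

>>> drive_tool:
  moves:
    - {"delta_pos": [-3.2,2.6,10],"turn": 0,"claw": 0}
    - {"delta_pos": [0,0,23],"turn": 0,"claw": 0}
    - {"delta_pos": [4.5,0,7.2],"turn": 0,"claw": 0}
    - {"delta_pos": [4.5,0,7.2],"turn": 0,"claw": 0}
    - {"delta_pos": [0,0,0],"turn": 0,"claw": 0}
    - {"delta_pos": [0,0,0],"turn": 0,"claw": 0}

```text
time_s: 19.73
tcp_pos: [0.6216, 0.2669, 0.2382]
ee_rot: [[0.165, -0.986, 0.001], [-0.986, -0.165, 0.001], [-0.0, -0.001, -1.0]]
wrist_force: [-0.4, -0.2, 0.2]
gripper_width: 0.214
gripper_force: 30.0
```

```bash
python3 - <<'E'
from h import *
align(.0)
c=cap('wrist'); save('wi.png',c['color'][90:300,150:410],3)
# fork face edges in wrist now
L=(wcloud(c)-FW)@RF*1000; m=(abs(L[...,2])<1.5)&(abs(L[...,0])<20)&(abs(L[...,1])<20); print(m.sum(),np.percentile(L[m],[1,50,99],axis=0).round(1))
E
```

```text
shank n 713 rms 0.38 tilt [29.3   1.55] head plane tilt 29.73 404 axis pt [ 14.02   0.19 -27.  ] top t 29.2
nose tool [27.12 -0.54 -3.66] head centre [  2.66   0.82 -47.25]
axis in fork [-0.047   0.0129  0.9988] nose in FW fork mm [ 0.45 -0.79  8.82]
t 19.775 tcp [0.6216 0.267  0.2382] azx -80.49 j [ 37.  26.  13.   0. -77. -27.] f [-0.   0.2 -0.1] g 0.214 29.999974966049194 delta_mm [5.2 0.6 7.2]
1397 [[-14.5 -15.   -1.4]
 [ -0.5   1.3  -0.2]
 [ 19.7  16.1   1.3]]
```

View pics/wi.png

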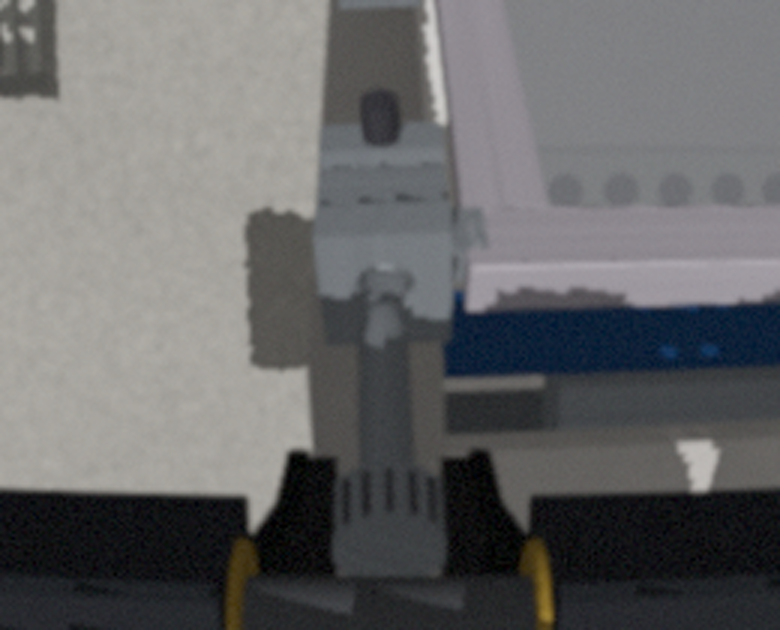

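The pin's nose at (382,305) sits just above the fork hole at (385,275). The lug is in line in the fork, and the black plunger is at (380,115). Inserting now.

>>> drive_tool:
  moves:
    - {"delta_pos": [2.3,0.4,3.2],"turn": 0,"claw": 0}
    - {"delta_pos": [2.5,0.2,3.6],"turn": 0,"claw": 0}
    - {"delta_pos": [1.6,0,2.5],"turn": 0,"claw": 0}
    - {"delta_pos": [1.5,0,2.5],"turn": 0,"claw": 0}
    - {"delta_pos": [0,0,0],"turn": 0,"claw": 0}

```text
time_s: 20.45
tcp_pos: [0.6218, 0.2587, 0.2253]
ee_rot: [[0.165, -0.986, -0.0], [-0.986, -0.165, -0.0], [0.0, 0.0, -1.0]]
wrist_force: [0.4, 0.1, 0.2]
gripper_width: 0.219
gripper_force: 30.0
```

```bash
python3 - <<'E'
from h import *
align(-.01)
E
```

```text
shank n 707 rms 0.38 tilt [29.42  1.41] head plane tilt 29.48 404 axis pt [ 13.88   0.3  -27.  ] top t 29.0
nose tool [27.15 -0.36 -3.46] head centre [  2.6    0.87 -47.  ]
axis in fork [-0.0444  0.0087  0.999 ] nose in FW fork mm [ 0.55  0.72 -6.53]
t 20.5 tcp [0.6219 0.2589 0.2255] azx -80.49 j [ 36.  26.  11.   0. -76. -27.] f [-0.1 -0.2 -0.8] g 0.221 29.99994546175003 delta_mm [ 2.4 -0.7  2.8]
```

>>> drive_tool:
  moves:
    - {"delta_pos": [1.8,-0.3,3.6],"turn": 0,"claw": 0}
    - {"delta_pos": [1.8,-0.2,3.6],"turn": 0,"claw": 0}
    - {"delta_pos": [0,0,0],"turn": 0,"claw": 0}

```text
time_s: 20.88
tcp_pos: [0.6228, 0.2552, 0.2178]
ee_rot: [[0.165, -0.986, -0.001], [-0.986, -0.165, -0.001], [0.0, 0.001, -1.0]]
wrist_force: [-0.5, 0.1, -1.0]
gripper_width: 0.216
gripper_force: 30.0
```

>>> drive_tool:
  moves:
    - {"delta_pos": [1.8,0,3.6],"turn": 0,"claw": 0}
    - {"delta_pos": [1.8,0,3.6],"turn": 0,"claw": 0}
    - {"delta_pos": [0,0,0],"turn": 0,"claw": 0}

```text
time_s: 21.25
tcp_pos: [0.6235, 0.2516, 0.2108]
ee_rot: [[0.165, -0.986, -0.001], [-0.986, -0.165, -0.001], [0.0, 0.001, -1.0]]
wrist_force: [-0.2, 0.2, -0.1]
gripper_width: 0.216
gripper_force: 30.0
```

```bash
python3 - <<'E'
from h import *
align(-.03)
E
```

```text
shank n 497 rms 0.79 tilt [68.06  1.57] head plane tilt 60.05 74 axis pt [ 2.34e+01  1.00e-02 -2.70e+01] top t 15.6
nose tool [ 60.9   -1.1  -11.89] head centre [ 14.54   0.27 -30.57]
axis in fork [ 0.5891 -0.002   0.8081] nose in FW fork mm [-31.07   0.85 -33.47]
t 21.3 tcp [0.6236 0.2517 0.211 ] azx -80.5 j [ 36.  26.  10.   0. -74. -26.] f [-0.   0.1 -1.3] g 0.216 29.999893605709076 delta_mm [-28.1   0.1  13.8]
```

>>> drive_tool:
  moves:
    - {"delta_pos": [1.9,0,3.5],"turn": 0,"claw": 0}
    - {"delta_pos": [1.4,0,2.6],"turn": 0,"claw": 0}
    - {"delta_pos": [0,0,0],"turn": 0,"claw": 0}

```text
time_s: 21.68
tcp_pos: [0.6241, 0.2484, 0.2048]
ee_rot: [[0.165, -0.986, -0.0], [-0.986, -0.165, -0.0], [0.0, 0.0, -1.0]]
wrist_force: [-0.3, -0.5, -0.4]
gripper_width: 0.215
gripper_force: 30.0
```

>>> drive_tool:
  moves:
    - {"delta_pos": [0,0,0],"turn": 0,"claw": 0.4}
    - {"delta_pos": [0,0,0],"turn": 0,"claw": 0.4}
    - {"delta_pos": [0,0,0],"turn": 0,"claw": 0.4}
    - {"delta_pos": [-2,0,-15],"turn": 0,"claw": 0.4}
    - {"delta_pos": [-10,0,-30],"turn": 0,"claw": 0.4}
    - {"delta_pos": [-25,0,-20],"turn": 0,"claw": 0.2}
    - {"delta_pos": [0,0,0],"turn": 0,"claw": 0}
    - {"delta_pos": [0,0,0],"turn": 0,"claw": 0}
    - {"delta_pos": [0,0,0],"turn": 0,"claw": 0}

```text
time_s: 22.8
tcp_pos: [0.6178, 0.2844, 0.2693]
ee_rot: [[0.165, -0.986, -0.001], [-0.986, -0.165, -0.001], [0.001, 0.002, -1.0]]
wrist_force: [-0.2, -0.4, -0.0]
gripper_width: 0.05
gripper_force: 0.0
```

```bash
cat >> h.py <<'E'
def head():
    c=cap('wrist'); P=wcloud(c); L=(P-FW)@RF*1000; s=monitor.sense()
    m=(np.hypot(L[...,0],L[...,1])<14)&(L[...,2]>5)&(L[...,2]<45)
    k,l,st,ce=cv2.connectedComponentsWithStats(m.astype(np.uint8)); i=1+np.argmax(st[1:,4]); q=L[l==i]
    top=np.percentile(q[:,2],80); t=q[abs(q[:,2]-top)<2]; n=np.linalg.svd(t-t.mean(0))[2][2]; n*=np.sign(n[2])
    cc,rr=cv2.minEnclosingCircle(t[:,:2].astype(np.float32)); print('head top z',np.median(t[:,2]).round(2),'centre',np.round(cc,1),round(rr,1),'mean',t.mean(0).round(1),'normal in fork',n.round(3),len(t))
E
python3 - <<'E'
from h import *
head(); delta(FW)
E
```

```text
head top z 22.28 centre [ 1.  -0.3] 10.6 mean [ 0.3  0.2 22.2] normal in fork [0.004 0.006 1.   ] 543
t 22.85 tcp [0.6178 0.2844 0.2694] azx -80.53 j [ 38.  26.  17.  -0. -82. -29.] f [ 0.9 -0.1 -0.7] g 0.03 0.0 delta_mm [50.1 -0.8 34.8]
```

```bash
python3 - <<'E'
from h import *
s=monitor.sense(); C=FW+ZF*.0223; R=s['ee_rot']; tgt=C-R@np.array([.0095,.0005,-.034])
delta(tgt+ZF*.006)
E
```

```text
t 22.85 tcp [0.6178 0.2844 0.2694] azx -80.53 j [ 38.  26.  17.  -0. -82. -29.] f [ 0.9 -0.1 -0.7] g 0.03 0.0 delta_mm [25.6 -0.8 44.8]
```

>>> drive_tool:
  moves:
    - {"delta_pos": [13,-0.8,15],"turn": 0,"claw": 0}
    - {"delta_pos": [12.6,0,15],"turn": 0,"claw": 0}
    - {"delta_pos": [0,0,14.8],"turn": 0,"claw": 0}
    - {"delta_pos": [0,0,0],"turn": 0,"claw": 0}
    - {"delta_pos": [1.6,0,2.5],"turn": 0,"claw": 0}
    - {"delta_pos": [1.6,0,2.5],"turn": 0,"claw": 0}
    - {"delta_pos": [0,0,0],"turn": 0,"claw": 0}

```text
time_s: 23.72
tcp_pos: [0.6237, 0.2571, 0.2206]
ee_rot: [[0.165, -0.986, 0.001], [-0.986, -0.165, 0.0], [-0.0, -0.001, -1.0]]
wrist_force: [-0.3, -0.5, 0.2]
gripper_width: 0.004
gripper_force: 0.1
```

>>> drive_tool:
  moves:
    - {"delta_pos": [1.1,0,1.7],"turn": 0,"claw": 0}
    - {"delta_pos": [1.1,0,1.7],"turn": 0,"claw": 0}
    - {"delta_pos": [0,0,0],"turn": 0,"claw": 0}

```text
time_s: 24.1
tcp_pos: [0.6239, 0.2547, 0.217]
ee_rot: [[0.165, -0.986, 0.0], [-0.986, -0.165, 0.0], [-0.0, -0.0, -1.0]]
wrist_force: [-0.3, 0.5, -0.0]
gripper_width: 0.005
gripper_force: 0.6
```

>>> drive_tool:
  moves:
    - {"delta_pos": [1.1,0,1.7],"turn": 0,"claw": 0}
    - {"delta_pos": [1.1,0,1.7],"turn": 0,"claw": 0}
    - {"delta_pos": [0,0,0],"turn": 0,"claw": 0}

```text
time_s: 24.48
tcp_pos: [0.6241, 0.2523, 0.2132]
ee_rot: [[0.165, -0.986, -0.001], [-0.986, -0.165, -0.0], [0.0, 0.001, -1.0]]
wrist_force: [-0.4, -0.4, 1.8]
gripper_width: 0.006
gripper_force: 0.6
```

```bash
python3 - <<'E'
from h import *
head(); delta(FW)
E
```

```text
head top z 29.01 centre [-9.   0.3] 9.2 mean [-9.  0. 29.] normal in fork [ 0.706 -0.025  0.708] 151
t 24.525 tcp [0.6241 0.2523 0.2132] azx -80.5 j [ 36.  26.  10.   0. -74. -26.] f [0.2 0.6 0.5] g 0.009 0.5100722526549362 delta_mm [ 17.4   0.2 -21.4]
```

```bash
cat >> h.py <<'E'
def head2():
    for n in ['wrist','scene','top']:
        c=cap(n); P=wcloud(c) if n=='wrist' else cloud(c); L=(P-FW)@RF*1000; col=c['color'].max(-1)
        r=np.hypot(L[...,0],L[...,1]); m=(r<12.5)&(L[...,2]>-2)&(L[...,2]<40)
        for nm,k in [('grey',col>38),('dark',col<=38)]:
            q=L[m&k]
            if len(q)>5: print(n,nm,len(q),'z hist',np.histogram(q[:,2],np.arange(-2,41,3))[0],'x',np.percentile(q[:,0],[5,95]).round(1))
E
python3 - <<'E'
from h import *
head2()
E
```

```text
wrist grey 1368 z hist [380 108 153 159 191 337   1   6   4   7   3   1  10   8] x [-10.1   0.7]
wrist dark 656 z hist [  0   0   3   5   3  35  91  99  98 102  80  75  42  23] x [-11.3  -0.9]
scene grey 68 z hist [13 12 12 13  8  2  3  1  2  0  0  0  0  2] x [-10.3   1.6]
scene dark 66 z hist [ 0  0  0  0  0  8 11 11 10 10 10  4  2  0] x [-11.5   0.5]
```

The pin is going down: the head top is about 15 mm above the fork face, so roughly 3 mm remains. I'll continue in small steps.

>>> drive_tool:
  moves:
    - {"delta_pos": [0.55,0,0.85],"turn": 0,"claw": 0}
    - {"delta_pos": [0.55,0,0.85],"turn": 0,"claw": 0}
    - {"delta_pos": [0,0,0],"turn": 0,"claw": 0}

```text
time_s: 25.05
tcp_pos: [0.6245, 0.2515, 0.2119]
ee_rot: [[0.165, -0.986, 0.0], [-0.986, -0.165, 0.0], [-0.0, -0.0, -1.0]]
wrist_force: [-0.1, 1.1, 1.0]
gripper_width: 0.009
gripper_force: 1.0
```

>>> drive_tool:
  moves:
    - {"delta_pos": [0.55,0,0.85],"turn": 0,"claw": 0}
    - {"delta_pos": [0,0,0],"turn": 0,"claw": 0}

```text
time_s: 25.3
tcp_pos: [0.6248, 0.2512, 0.2114]
ee_rot: [[0.165, -0.986, 0.001], [-0.986, -0.165, 0.001], [-0.001, -0.001, -1.0]]
wrist_force: [-0.7, 1.3, 2.3]
gripper_width: 0.005
gripper_force: 1.8
```

>>> drive_tool:
  moves:
    - {"delta_pos": [0.55,0,0.85],"turn": 0,"claw": 0}
    - {"delta_pos": [0,0,0],"turn": 0,"claw": 0}

```text
time_s: 25.55
tcp_pos: [0.6249, 0.2512, 0.2112]
ee_rot: [[0.166, -0.986, 0.002], [-0.986, -0.166, 0.002], [-0.001, -0.002, -1.0]]
wrist_force: [-1.5, 3.5, 5.4]
gripper_width: 0.007
gripper_force: 3.2
```

```bash
python3 - <<'E'
from h import *
head2(); delta(FW)
E
```

```text
wrist grey 1254 z hist [340 150 141 174 407   4   6   3   6   4   3   4  11   1] x [-10.1   0.9]
wrist dark 654 z hist [  0   1   9   8   7  84  98  96 107  92  66  54  27   5] x [-11.3  -1. ]
scene grey 58 z hist [12 12 10 12  5  2  2  0  0  0  0  1  1  1] x [-10.3   3.1]
scene dark 62 z hist [ 0  0  0  0  6  9 12 12  9  8  6  0  0  0] x [-10.8   1.4]
t 25.7 tcp [0.6249 0.2512 0.2112] azx -80.46 j [ 36.  26.  10.  -0. -74. -26.] f [-1.9  3.6  4.6] g 0.006 3.20779093359306 delta_mm [ 16.1   0.7 -23.4]
```

>>> drive_tool:
  moves:
    - {"delta_pos": [0.55,0,0.85],"turn": 0,"claw": 0}
    - {"delta_pos": [0.55,0,0.85],"turn": 0,"claw": 0}
    - {"delta_pos": [0,0,0],"turn": 0,"claw": 0}

```text
time_s: 26.08
tcp_pos: [0.6251, 0.2511, 0.211]
ee_rot: [[0.166, -0.986, 0.003], [-0.986, -0.166, 0.003], [-0.003, -0.004, -1.0]]
wrist_force: [-4.2, 5.5, 9.4]
gripper_width: 0.007
gripper_force: 5.5
```

```bash
cat >> h.py <<'E'
def top():
    c=cap('wrist'); L=(wcloud(c)-FW)@RF*1000; r=np.hypot(L[...,0],L[...,1]); k=c['color'].max(-1)>38
    q=L[k&(r<8)&(L[...,2]>8)&(L[...,2]<25)]; f=L[k&(r>11.5)&(abs(L[...,1])<13)&(abs(L[...,0])<14)&(abs(L[...,2])<3)]
    if len(q): print('top z',np.median(q[:,2]).round(2),len(q),'fork face',np.median(f[:,2]).round(2),len(f))
E
python3 - <<'E'
from h import *
top(); delta(FW)
E
```

```text
top z 11.8 239 fork face -0.19 490
t 26.125 tcp [0.6251 0.2511 0.211 ] azx -80.41 j [ 36.  26.  10.  -0. -73. -26.] f [-4.4  4.8  9.1] g 0.005 5.507918752846308 delta_mm [ 16.    0.9 -23.7]
```

The head top is 12.0 mm above the fork face, so it is home. One slightly firmer push, then I'll withdraw along the axis and check.

>>> drive_tool:
  moves:
    - {"delta_pos": [0.5,0,0.9],"turn": 0,"claw": 0}
    - {"delta_pos": [0,0,0],"turn": 0,"claw": 0}
    - {"delta_pos": [-2.7,0,-4.3],"turn": 0,"claw": 0}
    - {"delta_pos": [-6,0,-12],"turn": 0,"claw": 0}
    - {"delta_pos": [-15,0,-25],"turn": 0,"claw": 0}
    - {"delta_pos": [-15,0,-25],"turn": 0,"claw": 0}
    - {"delta_pos": [0,0,0],"turn": 0,"claw": 0}
    - {"delta_pos": [0,0,0],"turn": 0,"claw": 0}

```text
time_s: 27.12
tcp_pos: [0.618, 0.2863, 0.2723]
ee_rot: [[0.165, -0.986, -0.003], [-0.986, -0.165, -0.001], [0.001, 0.003, -1.0]]
wrist_force: [0.1, -0.3, -0.5]
gripper_width: 0.005
gripper_force: 0.0
```

```bash
python3 - <<'E'
from h import *
top(); head(); bar(); delta(FW)
E
```

```text
top z 12.22 335 fork face -0.02 379
head top z 12.24 centre [1.2 0.6] 10.3 mean [ 0.6  0.6 12.2] normal in fork [-0.03   0.009  1.   ] 521
scene 179 slope -0.0008 y mean [-37.  197.1 -73.2] zrange [-115.  -31.]
top 134 slope 0.005 y mean [-37.8 195.5 -64.9] zrange [-111.  -26.]
t 27.325 tcp [0.6183 0.2862 0.2726] azx -80.52 j [ 38.  26.  18.  -0. -82. -29.] f [0.1 0.  1.2] g 0.005 0.0 delta_mm [51.8 -0.1 38. ]
```

Pin home, straight, and the door in line; the robot is clear.

```bash
python3 -c "
from station import ticket
print(ticket.finish_job())"
```

```text
the job is handed in; nothing more can be done
None
```

The door's lug is back in line and the hinge pin is pushed home: its head measured seated on the fork (about 12.2 mm top to fork face, for a 12 mm head), and the robot was clear when I handed the job in at about 27 s; no verdict was returned.

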